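# Open the stamp case to its stop and put the red stamp away

### The job

Raise the lid of the grey stamp case gently by its rod until it meets its stop, without forcing the stop out of its setting. Then stand the red stamp upright in the well in the case, fully down, setting it down rather than dropping it, and leave the lid open at its stop. Leave the other things on the desk where they are.

Things in the scene. Friction and masses are not known exactly. Their poses are not given: they have to be found in the camera images.
- case: open-topped grey steel case fixed to the desk, 180 (x) x 280 (y) x 85 mm high, walls and floor 6 mm; origin under its centre on the desk; its x points from the front (rod side) to the hinge, its z up; the lid is hinged along the far (+x) rim. A fixed ink tin (76 mm across, 18 mm high) stands inside at y +75 mm
- case_hinge (a point): point on the lid's hinge axis, half-way along it, 89 mm above the desk, 90 mm behind the case's centre (+x of the case); the axis runs along the case's y. The hinge is stiff and the lid (0.3 to 0.6 kg) stays where it is left: it takes up to about 6 N at the rod to raise it when low and about 2.5 N when upright
- lid_rod (a point): middle of the steel pull rod ahead of the lid's edge: round, 12 mm thick, along the case's y, 92 mm free between its arms, 35 mm from the lid's edge, 215 mm from the hinge axis. It can be pinched from above (fingers closing along the case's x) all the way up, turning between the fingers as the lid rises
- lid (a joint): hinge reading in rad, growing as the lid opens. Its zero goes with the adjustable stop, set differently each time, so 0 is not level; lid_rod and case_hinge give the true slope. The lid starts ajar, 0.2 to 0.75 rad above level. It meets its hard stop somewhere between 1.6 and 1.9 rad above level: there the reading stops growing and the force rises
- stop_tip (a point): tip of the orange arm (50 x 6 x 9 mm) of the adjustable stop, on the outside of the case's right (-y) end, 45 mm from the hinge axis. The stop is held only by a friction clutch: more than about 13 to 15 N at the rod against the stop turns it, and this point moves. It must stay in its setting
- red_stamp_center (a point): centre (half-way up) of the loose red stamp, 68 mm high, about 0.14 kg: grey foot 58 (x) x 38 (y) x 30 mm high, red grip above it 46 (x) x 30 (y) x 38 mm high; z up along the stamp. It stands upright on the desk, 34 mm from its underside to this point; grasp the red grip across its 30 mm
- case_well (a point): middle of the floor of the well in the case (floor 6 mm above the desk, yellow bottom, black walls 4 mm thick, 20 mm high): inside 46 mm along the case's x, 66 mm along its y, so the stamp's long side goes along the case's y, either way round. Axes as the case's. The case's front wall, 85 mm high, is 72 mm in front of this point
- blue_stamp: blue stamp, loose on the desk, to be left alone; origin under its middle
- tape: roll of tape, loose on the desk, to be left alone; origin under its middle
- mug: mug, loose on the desk, to be left alone; origin under its middle
- small_carton: small carton, loose on the desk, to be left alone; origin under its middle
- calculator: calculator, loose on the desk, to be left alone; origin under its middle
- screwdriver: green-handled screwdriver, loose on the desk, to be left alone; origin under its middle
- glue: glue bottle, loose on the desk, to be left alone; origin under its middle
There are look-alikes about, which are no part of the job. Leave any green or orange look-alike of the part that bears red_stamp_center alone.

How it is judged:
By the outcome, as a careful person would: the job done as asked, in the order asked, and still so for the second after the job is handed in, with the robot touching nothing.
It also fails if it takes over 72 s, if anything falls off the work surface, if the arm or the gripper's body presses on something with over 40 N, if the wrist force passes 120 N, or if a joint passes its speed limit or range.

### The arm

A 6-joint arm with a two-finger parallel gripper is mounted at the origin on the work surface. World frame = base frame: x ahead of the robot, y to its left, z up, the work surface at z = 0. Lengths are in m, angles in degrees, forces in N, time in s.
With the tool pointing down it reaches from about 0.25 to 0.775 m from the base axis. Payload 4 kg.
Tool frame: the origin (TCP) lies where the fingers leave the gripper's body, on its centre line; the fingertips stand ctrl.finger_overhang ahead of it and the grasp point (between the pads) lies 54 mm ahead of it (ctrl.finger_overhang is the distance from the TCP to the fingertips, in m); x points along the fingers, z is the direction in which the jaws open and shut, and the axes are right-handed (so a half turn about x gives the same grasp; the last joint's range is limited). The gripper opens to 85 mm and grips with 20 to 120 N. Pads are 22 mm wide; open, the fingers measure 114 mm over their backs; the gripper's body (76 mm by 85 mm) begins 54 mm behind the grasp point. The pads swing forward as they close: fully open they stand 13 mm farther back than shut.
Start: joints at [-78.157, 4.996, 78.535, -0, 96.463, -5.907], TCP at [0.168, -0.524, 0.304] pointing down, gripper open.
Joint ranges: [-177.83, 177.83], [-43.37, 116.18], [15.69, 146.23], [-61.86, 241.86], [9.47, 152.12], [-147.06, 147.06]. Speed limits (degrees/s): [159.86, 159.86, 180, 180, 180, 180].

### API

Orientations are given as [roll, pitch, yaw] about the fixed x, y, z axes, in that order (R = Rz(yaw) Ry(pitch) Rx(roll)).
In Python, from bench import ctrl gives the robot as it stands. The module is installed in compiled form; this text tells all that it offers.
- The arm moves only by the tool drive_tool, never from a script. Its argument "deltas" is a list of rows, each a list of 2 entries, a list of its own where there are three numbers: the shift along the tool's x, y, z in mm, then the turn, a rotation vector about the tool's x, y, z in rad. In form: [[[x, y, z], [rx, ry, rz]], ...]. A call has 1 to 12 rows; each row is the pose to reach, as a shift and turn from the pose commanded when the call began, along the tool's axes at that moment; what a row does not reach only later rows make up. A row lasts 1/12 s, in which the tool goes at most 41.7 mm and 7.16 degrees, less where a joint would pass 70% of its speed; a pose out of reach is approached as far as the arm can. A call with a gripper value outside its range is refused whole. "claw" is the finger opening in mm, from 0 to 85.4, set as the call begins (left out, the last holds). The fingers move at their own pace and stop on an object; "squeeze" is the grip in N (left out, the last holds). Time passes only in rows, so rows that repeat a pose let the fingers close. It gives the time, the measured TCP pose, the force and the opening at its end, in the units of the state.
- ctrl.read_state(): the state, without advancing time (a new reading comes with each control period).
- ctrl.snapshot(name): name is "side" or "top" or "wrist"; returns the picture (400x640x3 uint8, red, green, blue); there is no depth.
- ctrl.calibration(name): a dict with "fx", "fy", "cx", "cy" (pixels), "origin" and "rotation" of the camera in the world. Camera axes: x right, y up, looking along -z (the intrinsics and any distortion apply to the point x, -y, -z); pixel columns grow to the right and rows downward; lengths in m; the calibration is good to about 2 mm. A picture is of the moment at which its call begins: read the wrist's pose just before it. calibration takes no time and is no camera call; for the wrist camera it gives the pose at the moment of the call.
- ctrl.finish_job(): hands the job in, once; it reports no verdict.
Trained networks look in the newest picture that a camera, given by its name, has taken for a name from the list of things; names that differ only in an ending like _2 or _b are one class to them, and where a whole thing is asked for, a point or a joint stands for the part that bears it (a point fixed in the world has none). Each returns a list of dicts, best first, with "conf" (0 to 1); they miss things now and then, are a little off and sometimes report something else, mostly with a low value. They report only what shows in the picture. A call takes as long as a camera call. They do not tell look-alikes from the thing itself.
- ctrl.look_for(camera, target): "uv" ([column, row] in pixels, amid what is visible of it).
- ctrl.pinpoint(camera, target): "uv" ([column, row] in pixels: a listed point, or the origin of a listed thing).
The state is a dict: "clock": time; "q": joint angles; "joint_velocities": joint speeds; "joint_efforts": joint torques, N m; "position": TCP position; "orientation": TCP orientation; "wrist_force": force on the tool from outside, world axes, zero at the start; "torque": the same for the moment, N m; "gripper_width": opening from 0.0 (shut) to 1.0 (fully open).
Only numpy, scipy, OpenCV 4.12 (cv2) and the standard library are available. Lean on these libraries where they do the work, as an engineer would, in place of code of your own. Each camera call takes 0.05 s, during which the arm holds its last target.

## Working session

There is one attempt and no reset: what is moved stays moved. The work goes in short steps, Python scripts to look and compute and a tool call to move; the robot and the scene stay as the last step left them, time stands still between calls to the robot, and variables do not carry over. Pictures are saved under pics/ and viewed, and the job is handed in when it is done.

Besides the shell and the picture viewer there is one more tool, called after "Request:" as name(argument=value, ...), one argument or row to a line, values as JSON. drive_tool: Moves the arm, as the interface text tells. Its arguments: {"type":"object","properties":{"deltas":{"type":"array"},"claw":{"type":"number"},"squeeze":{"type":"number"}},"required":["deltas"]}

```bash
mkdir -p pics; ls; python3 - <<'E'
from bench import ctrl
import cv2,numpy as np
s=ctrl.read_state()
for k,v in s.items(): print(k,v)
print(ctrl.finger_overhang)
for n in ["side","top","wrist"]:
    im=ctrl.snapshot(n); cv2.imwrite(f"pics/{n}0.png",im[:,:,::-1])
    c=ctrl.calibration(n); print(n,c)
    if n!="wrist":
        for t in ["case_hinge","lid_rod","stop_tip","red_stamp_center","case_well","case"]:
            print(n,t,[(np.round(d["uv"],1).tolist(),round(d["conf"],2)) for d in ctrl.pinpoint(n,t)][:4])
E
```

```text
pics
clock 0.0
q [-7.81561596e+01  5.03969000e+00  7.86262580e+01  5.21062485e-04
  9.64631003e+01 -5.90813700e+00]
joint_velocities [-0.12882962 -0.01570508 -0.0066878   0.03732724  0.01681101  0.07065126]
joint_efforts [ 3.69237623e-04 -3.51862013e+01 -3.13270891e+01 -1.39217150e-04
  1.06737172e-02 -4.95705407e-06]
position [ 0.16761155 -0.52347652  0.30272001]
orientation [173.8619312   89.87095069 101.61396666]
wrist_force [0.23923403 0.16353543 0.31647871]
torque [-0.00862292 -0.03301136 -0.01789217]
gripper_width 1.0016757514682937
0.0726
side {'fx': 374.9075811342571, 'fy': 374.9075811342571, 'cx': 319.0161018009051, 'cy': 192.73671622600042, 'origin': array([ 0.22551051, -1.01129585,  0.84663019]), 'rotation': array([ 55.11403281,   0.50150235, -16.99926573])}
side case_hinge [([347.4, 173.0], 0.73)]
side lid_rod []
side stop_tip [([382.6, 183.9], 0.95)]
side red_stamp_center [([341.4, 286.9], 0.93), ([350.2, 240.1], 0.91), ([363.5, 258.8], 0.61)]
side case_well [([338.5, 206.9], 0.92)]
side case [([326.0, 196.7], 0.72), ([291.9, 150.8], 0.68)]
top {'fx': 451.7533586386804, 'fy': 451.7533586386804, 'cx': 319.34788066872846, 'cy': 200.66301463320335, 'origin': array([0.31467463, 0.04242429, 1.59294057]), 'rotation': array([  8.51154278,   0.84302102, -91.09141281])}
top case_hinge [([296.3, 158.4], 0.96)]
top lid_rod [([310.1, 204.5], 0.86)]
top stop_tip [([337.0, 135.0], 0.96)]
top red_stamp_center [([439.8, 213.1], 0.59), ([416.3, 190.5], 0.48), ([387.9, 192.7], 0.45)]
top case_well [([322.9, 185.4], 0.8)]
top case [([305.6, 186.4], 0.81)]
wrist {'fx': 332.95366310750865, 'fy': 332.95366310750865, 'cx': 317.27758130290374, 'cy': 193.15061326349684, 'origin': array([ 0.24421818, -0.49969288,  0.37441989]), 'rotation': array([-18.26952914,  -0.07764794, -72.30279991])}
```

View pics/side0.png

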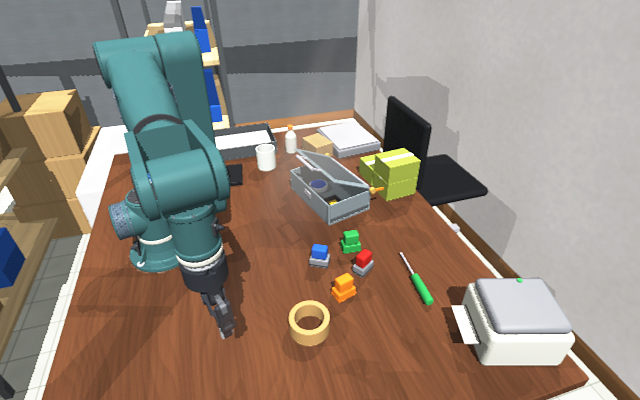

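View pics/top0.png

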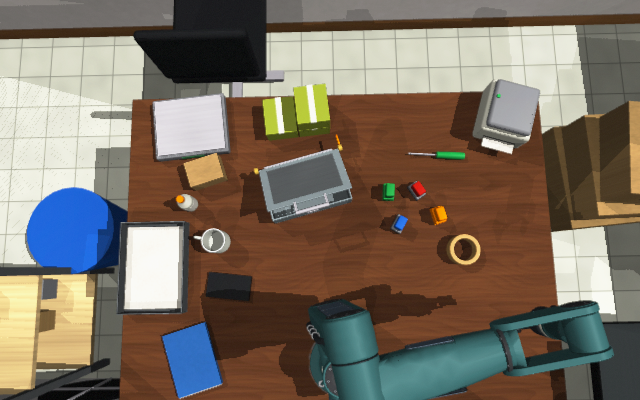

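View pics/wrist0.png

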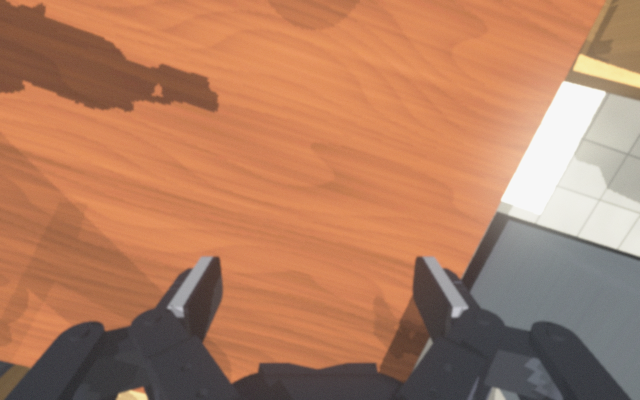

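```bash
cat > h.py <<'E'
from bench import ctrl
import cv2,numpy as np
from scipy.spatial.transform import Rotation as R
np.set_printoptions(precision=4,suppress=True)
def cam(n):
    c=ctrl.calibration(n); c["R"]=R.from_euler('xyz',c["rotation"],degrees=True).as_matrix(); return c
def ray(c,uv):
    d=np.array([(uv[0]-c["cx"])/c["fx"],-(uv[1]-c["cy"])/c["fy"],-1.]); return c["origin"],c["R"]@d
def onz(c,uv,z):
    o,d=ray(c,uv); return o+d*(z-o[2])/d[2]
def proj(c,p):
    q=c["R"].T@(np.asarray(p)-c["origin"]); return np.array([c["cx"]+c["fx"]*q[0]/-q[2],c["cy"]-c["fy"]*q[1]/-q[2]])
def tri(c1,u1,c2,u2):
    A=[];b=[]
    for c,u in((c1,u1),(c2,u2)):
        o,d=ray(c,u);d=d/np.linalg.norm(d);P=np.eye(3)-np.outer(d,d);A.append(P);b.append(P@o)
    x=np.linalg.lstsq(np.vstack(A),np.hstack(b),rcond=None)[0]
    return x,[np.linalg.norm(A[i]@x-b[i]) for i in(0,1)]
def tcp():
    s=ctrl.read_state(); return np.array(s["position"]),R.from_euler('xyz',s["orientation"],degrees=True).as_matrix(),s
def delta(p,M):
    """target tcp pos, matrix -> tool-frame mm, rotvec"""
    p0,M0,s=tcp(); return M0.T@(np.asarray(p)-p0)*1000, R.from_matrix(M0.T@M).as_rotvec()
def snap(n,f):
    im=ctrl.snapshot(n); cv2.imwrite(f"pics/{f}.png",im[:,:,::-1]); return im
def pp(n,t,k=4): return [(np.round(d["uv"],1).tolist(),round(d["conf"],2)) for d in ctrl.pinpoint(n,t)][:k]
E
python3 - <<'E'
from h import *
S,T=cam("side"),cam("top")
print(S["R"]@[0,0,-1],T["R"]@[0,0,-1])
for n,a,b,z in [("hinge",(347.4,173.),(296.3,158.4),.089),("stop",(382.6,183.9),(337,135),.1),("well",(338.5,206.9),(322.9,185.4),.006),("case",(326,196.7),(305.6,186.4),0.),("red",(363.5,258.8),(416.3,190.5),.034)]:
    print(n,tri(S,a,T,b),"topZ",onz(T,b,z),"sideZ",onz(S,a,z))
for n,f,u,w in (("side","cs",(250,110),(430,290)),("top","ct",(230,120),(460,260))):
    im=cv2.imread(f"pics/{n}0.png"); cv2.imwrite(f"pics/{f}.png",cv2.resize(im[u[1]:w[1],u[0]:w[0]],None,fx=3.2,fy=3.2,interpolation=cv2.INTER_CUBIC))
E
```

```text
[ 0.235   0.7859 -0.5719] [ 0.1483  0.0117 -0.9889]
hinge (array([0.6874, 0.1374, 0.0794]), [np.float64(0.002822720108924051), np.float64(0.002822720108924699)]) topZ [0.6878 0.1362 0.089 ] sideZ [0.6786 0.1228 0.089 ]
stop (array([ 0.764 , -0.0046,  0.102 ]), [np.float64(0.0007368800645901987), np.float64(0.0007368800645906654)]) topZ [ 0.7639 -0.0044  0.1   ] sideZ [ 0.7663 -0.0018  0.1   ]
well (array([ 0.6135,  0.0467, -0.0043]), [np.float64(0.004170824704974763), np.float64(0.0041708247049753785)]) topZ [0.6074 0.0475 0.006 ] sideZ [0.613  0.0338 0.006 ]
case (array([0.5972, 0.1108, 0.0057]), [np.float64(0.00795251510062674), np.float64(0.007952515100626454)]) topZ [0.6062 0.1096 0.    ] sideZ [0.5914 0.1181 0.    ]
red (array([ 0.5785, -0.2771,  0.0428]), [np.float64(0.002951135532015351), np.float64(0.002951135532014715)]) topZ [ 0.5771 -0.2781  0.034 ] sideZ [ 0.5855 -0.2692  0.034 ]
```

View pics/cs.png

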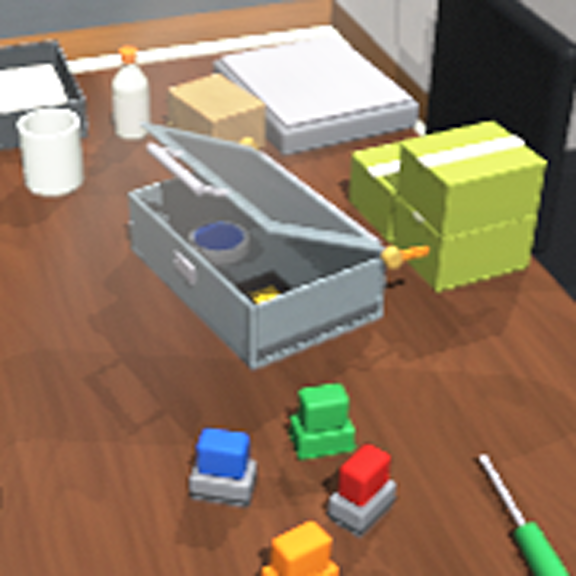

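View pics/ct.png

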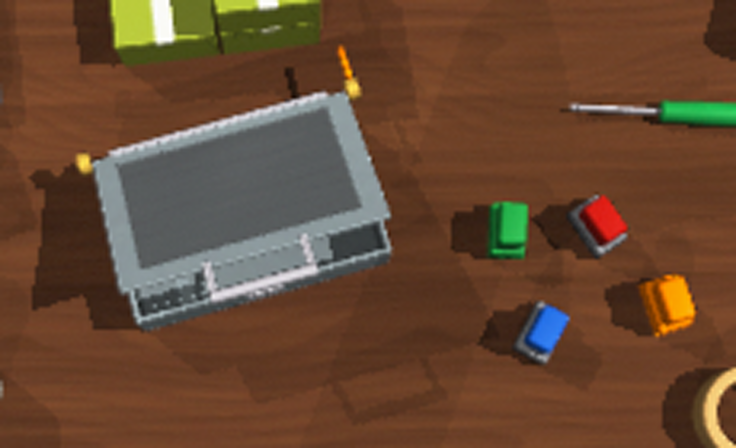

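```bash
python3 - <<'E'
from h import *
from scipy.optimize import brentq
T,S=cam("top"),cam("side")
h=np.array([.6868,.1362,.087])
# yaw from top: knobs at hinge height
f=lambda u:(230+u[0]/3.2,120+u[1]/3.2)
L,Rr=onz(T,f((83,162)),.089),onz(T,f((352,90)),.089)
d=L-Rr; print(L,Rr,np.linalg.norm(d[:2]),np.degrees(np.arctan2(-d[0],d[1])),(L+Rr)/2)
L,Rr=onz(T,f((206,293)),.2),onz(T,f((314,265)),.2); d=L-Rr; print('rod yaw',np.degrees(np.arctan2(-d[0],d[1])),np.linalg.norm(d))
for yd in (13,15,17):
    y=np.radians(yd); cx=np.array([np.cos(y),np.sin(y),0])
    def g(z):
        p=onz(T,(310.1,204.5),z)-h; return (p@cx)**2+p[2]**2-.215**2
    for a,b in((.09,.3),):
        z=brentq(g,a,b); p=onz(T,(310.1,204.5),z); q=p-h
        print(yd,p,'theta',np.arctan2(q[2],-q@cx),'lateral',q@np.array([-np.sin(y),np.cos(y),0]),'side px',proj(S,p))
E
```

```text
[0.6482 0.2743 0.089 ] [ 0.7205 -0.0139  0.089 ] 0.2971692082523877 14.07680986086914 [0.6844 0.1302 0.089 ]
rod yaw 13.46561209236485 0.10848547280462524
13 [0.5117 0.0879 0.2023] theta 0.566080197379616 lateral -0.007671446724718245 side px [306.8943 158.0572]
15 [0.5117 0.0879 0.2021] theta 0.56497003947711 lateral -0.0013348616867642608 side px [306.9033 158.1058]
17 [0.5117 0.0879 0.2022] theta 0.5654226127989465 lateral 0.005004185071858858 side px [306.8997 158.086 ]
```

```bash
cat >> h.py <<'E'
def down(yaw,s=1):
    """tool x down, tool z along horizontal dir at yaw deg (s=-1 flips)"""
    y=np.radians(yaw); z=s*np.array([np.cos(y),np.sin(y),0]); x=np.array([0,0,-1.]); return np.column_stack([x,np.cross(z,x),z])
E
python3 - <<'E'
from h import *
p,M,s=tcp(); print(M)
W=cam("wrist"); print("cam in tool",M.T@(W["origin"]-p),M.T@W["R"]@[0,0,-1])
for sg in(1,-1):
    print(delta([.50,.085,.42],down(14.5,sg)))
E
```

```text
[[ 0.0001  0.9524  0.3048]
 [-0.0001  0.3048 -0.9524]
 [-1.      0.      0.0001]]
cam in tool [-0.0704  0.0803  0.0004] [ 0.9496 -0.3135  0.0009]
(array([-116.0756,  502.1125, -478.5297]), array([-1.5141,  0.0001,  0.0001]))
(array([-116.0756,  502.1125, -478.5297]), array([ 1.6275,  0.0001, -0.0001]))
```

Request:
drive_tool(
  deltas=[
    [[-110,500,-480],[-1.514,0,0]],
    [[-110,500,-480],[-1.514,0,0]],
    [[-110,500,-480],[-1.514,0,0]],
    [[-110,500,-480],[-1.514,0,0]],
    [[-110,500,-480],[-1.514,0,0]],
    [[-110,500,-480],[-1.514,0,0]],
    [[-110,500,-480],[-1.514,0,0]],
    [[-110,500,-480],[-1.514,0,0]],
    [[-110,500,-480],[-1.514,0,0]],
    [[-110,500,-480],[-1.514,0,0]],
    [[-110,500,-480],[-1.514,0,0]],
    [[-110,500,-480],[-1.514,0,0]],
  ],
  claw=28,
  squeeze=25,
)

```text
clock: 1.75
position: [0.403, -0.0875, 0.383]
orientation: [-40.9, 89.9, -26.9]
wrist_force: [0.9, -0.7, -0.3]
gripper_width: 0.331
```

```bash
python3 - <<'E'
from h import *
print(delta([.50,.085,.42],down(14.5)),ctrl.read_state()["q"])
E
```

```text
(array([-36.9384, 143.7285, 135.9893]), array([-0.008 ,  0.0012,  0.001 ])) [-20.1263 -12.8392  86.3983  -0.011  106.3517 -34.1714]
```

Request:
drive_tool(
  deltas=[
    [[-37,144,136],[-0.008,0,0]],
    [[-37,144,136],[-0.008,0,0]],
    [[-37,144,136],[-0.008,0,0]],
    [[-37,144,136],[-0.008,0,0]],
    [[-37,144,136],[-0.008,0,0]],
    [[-37,144,136],[-0.008,0,0]],
    [[-37,144,136],[-0.008,0,0]],
  ],
)

```text
clock: 2.33
position: [0.5012, 0.084, 0.4189]
orientation: [-163.9, 89.9, -149.6]
wrist_force: [0.4, -0.7, 0.0]
gripper_width: 0.326
```

```bash
python3 - <<'E'
from h import *
p,M,s=tcp(); print(p,s["wrist_force"],s["q"])
W=cam("wrist")
im=snap("wrist","w1")
for t in ["case_hinge","lid_rod","stop_tip","case_well"]:
    print(t,pp("wrist",t))
import pickle; pickle.dump(W,open("W1.pkl","wb"))
E
```

```text
[0.5012 0.084  0.4189] [ 0.3564 -0.7305  0.01  ] [  3.1328   0.0274  70.7471  -0.028  109.2767 -11.2168]
case_hinge [([474.7, 153.6], 0.75)]
lid_rod [([317.5, 174.0], 0.85)]
stop_tip [([487.2, 260.5], 0.87), ([387.0, 144.7], 0.61)]
case_well []
```

View pics/w1.png

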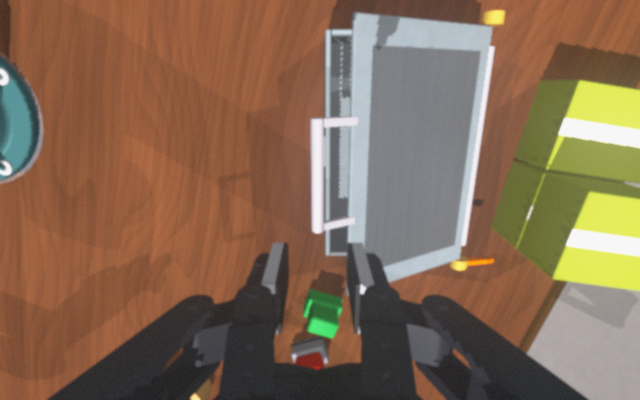

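```bash
python3 - <<'E'
from h import *
import pickle; W=pickle.load(open("W1.pkl","rb")); T,S=cam("top"),cam("side")
rod,e=tri(W,(317.5,174),T,(310.1,204.5)); print("rod",rod,e)
print("hinge WT",tri(W,(474.7,153.6),T,(296.3,158.4)))
print("stop",tri(W,(487.2,260.5),T,(337,135)))
# rod yaw
a,b=onz(W,(317,120),rod[2]),onz(W,(318.5,232),rod[2]); d=a-b; print(np.degrees(np.arctan2(-d[0],d[1])),np.linalg.norm(d),(a+b)/2)
# knobs
a,b=onz(W,(494,17),.089),onz(W,(459,266),.089); d=a-b; print(a,b,(a+b)/2,np.degrees(np.arctan2(-d[0],d[1])),np.linalg.norm(d))
for h in (.6868,.1362,.089),(.6844,.1302,.089),(.683,.133,.089):
    y=np.radians(14.3);cx=np.array([np.cos(y),np.sin(y),0]);cy=np.array([-np.sin(y),np.cos(y),0]);q=rod-h
    print(q@cx,q@cy,q[2],np.hypot(q@cx,q[2]),np.arctan2(q[2],-q@cx))
print(proj(S,rod))
E
```

```text
rod [0.5045 0.0888 0.2158] [np.float64(0.005384490986286329), np.float64(0.005384490986285626)]
hinge WT (array([0.684 , 0.1329, 0.0979]), [np.float64(0.0031581188401502295), np.float64(0.003158118840150122)])
stop (array([ 0.7689, -0.0063,  0.0793]), [np.float64(0.0017021006837006753), np.float64(0.0017021006837021437)])
15.055750879351594 0.09902432035560195 [0.5007 0.086  0.2158]
[0.6487 0.2737 0.089 ] [ 0.7268 -0.0208  0.089 ] [0.6878 0.1264 0.089 ] 14.867132548111476 0.3046063239420158
-0.18832428605159254 -0.0009308380060622439 0.12676688534805075 0.22701515354197813 0.5924644607601677
-0.18451665421987964 0.004290458751844376 0.12676688534805075 0.22386656495632498 0.6019622650199006
-0.18385162943153374 0.0012314160860933208 0.12676688534805075 0.22331875171036544 0.6036485440227225
[304.7118 154.8421]
```

```bash
python3 - <<'E'
from h import *
im=cv2.imread("pics/side0.png"); cv2.imwrite("pics/cs2.png",cv2.resize(im[140:190,280:350],None,fx=10,fy=10,interpolation=cv2.INTER_CUBIC))
import pickle; W=pickle.load(open("W1.pkl","rb")); T,S=cam("top"),cam("side")
from scipy.optimize import least_squares
def mod(x):
    hx,hy,yaw,th=x; cx=np.array([np.cos(yaw),np.sin(yaw),0]); h=np.array([hx,hy,.089])
    return h,cx,h-.215*np.cos(th)*cx+[0,0,.215*np.sin(th)]
def res(x,side=True):
    h,cx,r=mod(x); cy=np.array([-cx[1],cx[0],0]); o=[]
    for c,u,p in [(W,(317.5,174),r),(T,(310.1,204.5),r),(W,(474.7,153.6),h),(T,(296.3,158.4),h),(S,(347.4,173),h)]+([(S,(305.6,163),r)] if side else []):
        o+=list(proj(c,p)-u)
    o.append((np.degrees(x[2])-14.6)*2)
    return o
for s in(True,False):
    f=least_squares(res,[.685,.133,.25,.6],args=(s,),loss='soft_l1'); print(f.x,np.degrees(f.x[2]),mod(f.x)[2]); print(np.round(res(f.x,s),1))
E
```

```text
[0.6865 0.1304 0.2509 0.478 ] 14.374112582954412 [0.5016 0.083  0.1879]
[ 0.4  0.2  1.8  3.8  0.  -0.7  1.7  0.3  1.2 -1.3 -1.  -0.2 -0.5]
[0.6863 0.1304 0.2504 0.4802] 14.346837533033622 [0.5015 0.0832 0.1883]
[ 0.4  0.1  1.7  3.8 -0.1 -0.8  1.7  0.4  1.2 -1.3 -0.5]
```

View pics/cs2.png

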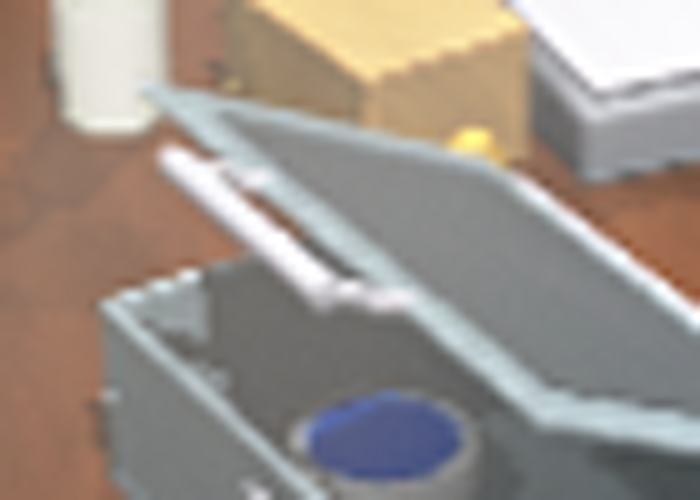

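Request:
drive_tool(
  deltas=[
    [[40,0,0],[0,0,0]],
    [[80,0,0],[0,0,0]],
    [[125,0,0],[0,0,0]],
    [[125,0,0],[0,0,0]],
    [[125,0,0],[0,0,0]],
  ],
  claw=24,
)

```text
clock: 3.0
position: [0.4986, 0.0816, 0.2905]
orientation: [170.2, 89.5, -175.8]
wrist_force: [0.6, -0.7, 1.0]
gripper_width: 0.28
```

```bash
python3 - <<'E'
from h import *
p,M,s=tcp(); print(p,s["wrist_force"]); W=cam("wrist"); snap("wrist","w2"); print(pp("wrist","lid_rod"))
print("pred",proj(W,[.5015,.083,.188]))
print(delta([.5015,.083,.246],down(14.4)))
E
```

```text
[0.4986 0.0816 0.2905] [ 0.6466 -0.7078  1.0017]
[([324.8, 231.1], 0.89)]
pred [324.823  230.3464]
(array([51.9122,  1.0988, -0.5249]), array([-0.0055,  0.0057,  0.0013]))
```

View pics/w2.png

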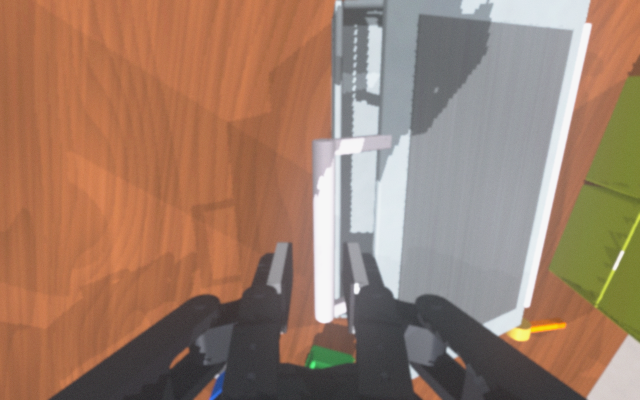

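Request:
drive_tool(
  deltas=[
    [[20,0.5,0],[-0.003,0,0]],
    [[38,0.5,0],[-0.003,0,0]],
    [[48,0.5,0],[-0.003,0,0]],
    [[48,0.5,0],[-0.003,0,0]],
    [[48,0.5,0],[-0.003,0,0]],
    [[48,0.5,0],[-0.003,0,0]],
  ],
)

```text
clock: 3.6
position: [0.5018, 0.0831, 0.249]
orientation: [-12.5, 89.7, 1.8]
wrist_force: [-0.3, -0.4, 0.0]
gripper_width: 0.28
```

```bash
python3 - <<'E'
from h import *
p,M,s=tcp(); print(p,s["wrist_force"]); W=cam("wrist"); snap("wrist","w3")
print("pred",proj(W,[.5015,.083,.188])); print(M, M.T@(np.array([.5015,.083,.188])-p))
E
```

```text
[0.5018 0.0831 0.249 ] [-0.2558 -0.36    0.0362]
pred [316.3563 269.9876]
[[ 0.0046 -0.2473  0.9689]
 [ 0.0001  0.9689  0.2474]
 [-1.     -0.001   0.0045]] [ 0.061   0.0001 -0.0006]
```

View pics/w3.png

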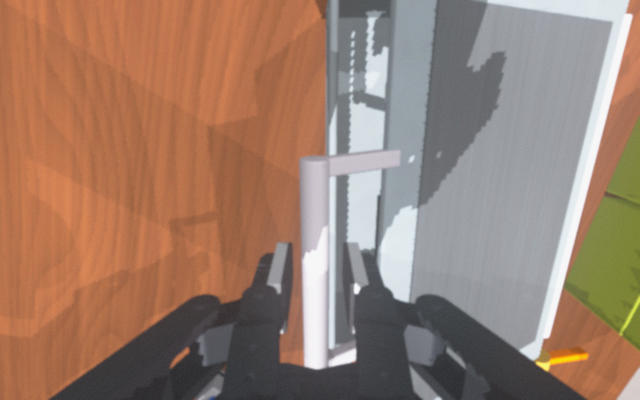

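Request:
drive_tool(
  deltas=[
    [[3,0,0],[0,0,0]],
    [[3,0,0],[0,0,0]],
    [[3,0,0],[0,0,0]],
    [[3,0,0],[0,0,0]],
    [[3,0,0],[0,0,0]],
    [[3,0,0],[0,0,0]],
    [[3,0,0],[0,0,0]],
    [[3,0,0],[0,0,0]],
  ],
  claw=5,
  squeeze=35,
)

```text
clock: 4.32
position: [0.5001, 0.0827, 0.2434]
orientation: [-156.5, 89.9, -142.2]
wrist_force: [-5.0, -2.0, 3.0]
gripper_width: 0.125
```

```bash
python3 - <<'E'
from h import *
p,M,s=tcp(); print(p,s["wrist_force"],s["gripper_width"]*85.4); snap("wrist","w4")
E
```

```text
[0.5001 0.0827 0.2434] [-4.9705 -2.021   3.03  ] 10.709678428650932
```

View pics/w4.png

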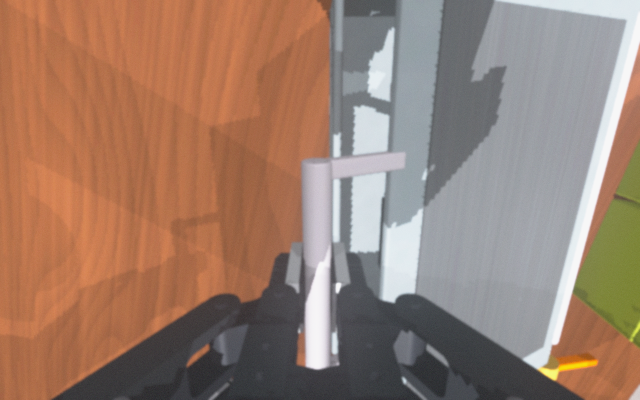

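```bash
cat >> h.py <<'E'
def arc(t0,t1,n=12,r=215):
    for i in range(1,n+1):
        t=t0+(t1-t0)*i/n; print([[round(-r*(np.sin(t)-np.sin(t0)),1),0,round(r*(np.cos(t0)-np.cos(t)),1)],[0,0,0]],end=", ")
    print()
def frc(yaw=14.4,h=(.6864,.1304,.089)):
    p,M,s=tcp(); y=np.radians(yaw); cx=np.array([np.cos(y),np.sin(y),0]); f=np.array(s["wrist_force"]); g=p+M[:,0]*.0575
    q=g-np.array(h); a=-q@cx; th=np.arctan2(q[2],a); er=-np.cos(th)*cx+[0,0,np.sin(th)]; et=np.sin(th)*cx+[0,0,np.cos(th)]
    print("grasp",g,"r",np.hypot(a,q[2]),"th",th,"F tan",f@et,"F rad",f@er,"F lat",f@np.array([-cx[1],cx[0],0]),"q",np.round(s["q"],1))
E
python3 - <<'E'
from h import *
frc(); arc(.48,.84); arc(.84,1.2); arc(1.2,1.5)
E
```

```text
grasp [0.5001 0.0827 0.186 ] r 0.21538744420119618 th 0.46701986230087567 F tan 1.5459451123696117 F rad 6.646387713609257 F lat -1.3441375258000698 q [  3.    0.7  89.9  -0.   89.5 -11.3]
[[np.float64(-5.7), 0, np.float64(3.1)], [0, 0, 0]], [[np.float64(-11.3), 0, np.float64(6.3)], [0, 0, 0]], [[np.float64(-16.7), 0, np.float64(9.7)], [0, 0, 0]], [[np.float64(-22.1), 0, np.float64(13.3)], [0, 0, 0]], [[np.float64(-27.4), 0, np.float64(17.0)], [0, 0, 0]], [[np.float64(-32.5), 0, np.float64(20.9)], [0, 0, 0]], [[np.float64(-37.6), 0, np.float64(24.9)], [0, 0, 0]], [[np.float64(-42.5), 0, np.float64(29.1)], [0, 0, 0]], [[np.float64(-47.3), 0, np.float64(33.4)], [0, 0, 0]], [[np.float64(-51.9), 0, np.float64(37.9)], [0, 0, 0]], [[np.float64(-56.4), 0, np.float64(42.5)], [0, 0, 0]], [[np.float64(-60.8), 0, np.float64(47.2)], [0, 0, 0]], 
[[np.float64(-4.2), 0, np.float64(4.9)], [0, 0, 0]], [[np.float64(-8.3), 0, np.float64(9.9)], [0, 0, 0]], [[np.float64(-12.3), 0, np.float64(15.0)], [0, 0, 0]], [[np.float64(-16.0), 0, np.float64(20.2)], [0, 0, 0]], [[np.float64(-19.6), 0, np.float64(25.
[... 355 characters left out ...]
at64(-40.3), 0, np.float64(65.6)], [0, 0, 0]], 
[[np.float64(-1.9), 0, np.float64(5.0)], [0, 0, 0]], [[np.float64(-3.6), 0, np.float64(10.1)], [0, 0, 0]], [[np.float64(-5.3), 0, np.float64(15.2)], [0, 0, 0]], [[np.float64(-6.8), 0, np.float64(20.4)], [0, 0, 0]], [[np.float64(-8.1), 0, np.float64(25.6)], [0, 0, 0]], [[np.float64(-9.4), 0, np.float64(30.8)], [0, 0, 0]], [[np.float64(-10.5), 0, np.float64(36.1)], [0, 0, 0]], [[np.float64(-11.5), 0, np.float64(41.4)], [0, 0, 0]], [[np.float64(-12.3), 0, np.float64(46.7)], [0, 0, 0]], [[np.float64(-13.0), 0, np.float64(52.0)], [0, 0, 0]], [[np.float64(-13.6), 0, np.float64(57.3)], [0, 0, 0]], [[np.float64(-14.1), 0, np.float64(62.7)], [0, 0, 0]],
```

Request:
drive_tool(
  deltas=[
    [[-5.5,0,2],[0,0,0]],
    [[-11.5,0,5],[0,0,0]],
    [[-17,0,8.5],[0,0,0]],
    [[-22,0,12],[0,0,0]],
    [[-27.5,0,16],[0,0,0]],
    [[-32.5,0,20],[0,0,0]],
    [[-37.5,0,24],[0,0,0]],
    [[-42.5,0,28],[0,0,0]],
    [[-47.5,0,32.5],[0,0,0]],
    [[-52,0,37],[0,0,0]],
    [[-56.5,0,41.5],[0,0,0]],
    [[-61,0,46],[0,0,0]],
  ],
)

```text
clock: 5.37
position: [0.5449, 0.0945, 0.3055]
orientation: [177.3, 89.9, -168.4]
wrist_force: [-4.8, -3.3, -1.1]
gripper_width: 0.125
```

```bash
python3 - <<'E'
from h import *
frc(); snap("wrist","w5"); frc()
E
```

```text
grasp [0.5448 0.0945 0.248 ] r 0.21589655774047445 th 0.8276826269465674 F tan -4.799950532460128 F rad 2.8670783515397034 F lat -2.0207130221714618 q [  4.    5.4  77.9  -0.   96.8 -10.4]
grasp [0.5459 0.0948 0.249 ] r 0.2159002107054704 th 0.8345742280296803 F tan -4.411088832558538 F rad 3.8079106205785522 F lat -1.3881806729537005 q [  4.    5.4  77.8   0.   96.7 -10.4]
```

View pics/w5.png

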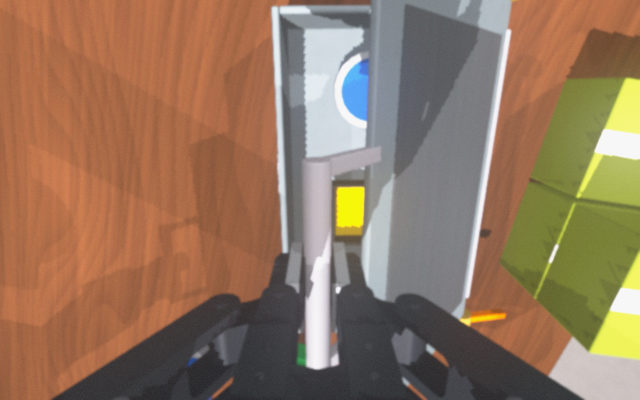

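Request:
drive_tool(
  deltas=[
    [[-4.5,0,4.5],[0,0,0]],
    [[-8.5,0,9.5],[0,0,0]],
    [[-12.5,0,14.5],[0,0,0]],
    [[-16.5,0,20],[0,0,0]],
    [[-20,0,25],[0,0,0]],
    [[-23.5,0,30.5],[0,0,0]],
    [[-27,0,36],[0,0,0]],
    [[-30,0,42],[0,0,0]],
    [[-33,0,47.5],[0,0,0]],
    [[-36,0,53.5],[0,0,0]],
    [[-38.5,0,59.5],[0,0,0]],
    [[-41,0,65.5],[0,0,0]],
  ],
)

```text
clock: 6.42
position: [0.6084, 0.1111, 0.3484]
orientation: [13.1, 89.9, 27.5]
wrist_force: [-6.6, -1.5, 5.8]
gripper_width: 0.121
```

```bash
python3 - <<'E'
from h import *
frc()
E
```

```text
grasp [0.6084 0.1112 0.2909] r 0.21727091886122604 th 1.19228552416603 F tan -4.139745829579268 F rad 7.848541114647166 F lat 0.21700430330452486 q [  5.1  13.6  63.7   0.  102.6  -9.3]
```

Request:
drive_tool(
  deltas=[
    [[-2.5,0,5],[0,0,0]],
    [[-5,0,10],[0,0,0]],
    [[-7,0,15],[0,0,0]],
    [[-8.5,0,20],[0,0,0]],
    [[-10,0,25.5],[0,0,0]],
    [[-11.5,0,31],[0,0,0]],
    [[-12.5,0,36],[0,0,0]],
    [[-13.5,0,41],[0,0,0]],
    [[-14.5,0,46],[0,0,0]],
    [[-15,0,51],[0,0,0]],
    [[-15.5,0,56],[0,0,0]],
    [[-16,0,61],[0,0,0]],
  ],
)

```text
clock: 7.42
position: [0.6681, 0.1267, 0.3639]
orientation: [12.1, 89.8, 26.4]
wrist_force: [-4.5, -0.5, 5.7]
gripper_width: 0.116
```

```bash
python3 - <<'E'
from h import *
frc(); arc(1.48,1.6,12)
E
```

```text
grasp [0.6683 0.1268 0.3064] r 0.2182127696439264 th 1.4861584374051438 F tan -4.03700116805519 F rad 6.056374975849623 F lat 0.6324813013969889 q [  5.9  22.1  51.1   0.1 106.5  -8.4]
[[np.float64(-0.2), 0, np.float64(2.1)], [0, 0, 0]], [[np.float64(-0.3), 0, np.float64(4.3)], [0, 0, 0]], [[np.float64(-0.5), 0, np.float64(6.4)], [0, 0, 0]], [[np.float64(-0.6), 0, np.float64(8.6)], [0, 0, 0]], [[np.float64(-0.7), 0, np.float64(10.7)], [0, 0, 0]], [[np.float64(-0.8), 0, np.float64(12.9)], [0, 0, 0]], [[np.float64(-0.8), 0, np.float64(15.0)], [0, 0, 0]], [[np.float64(-0.9), 0, np.float64(17.2)], [0, 0, 0]], [[np.float64(-0.9), 0, np.float64(19.3)], [0, 0, 0]], [[np.float64(-0.9), 0, np.float64(21.5)], [0, 0, 0]], [[np.float64(-0.8), 0, np.float64(23.6)], [0, 0, 0]], [[np.float64(-0.8), 0, np.float64(25.8)], [0, 0, 0]],
```

Request:
drive_tool(
  deltas=[
    [[-1,0,2],[0,0,0]],
    [[-1.5,0,4],[0,0,0]],
    [[-1.5,0,6],[0,0,0]],
    [[-2,0,8],[0,0,0]],
    [[-2,0,10],[0,0,0]],
    [[-2,0,12],[0,0,0]],
    [[-2,0,14],[0,0,0]],
  ],
)

```text
clock: 8.0
position: [0.6813, 0.13, 0.3646]
orientation: [25.6, 89.9, 40.0]
wrist_force: [-4.0, 2.2, 3.0]
gripper_width: 0.126
```

```bash
python3 - <<'E'
from h import *
frc(); snap("side","s6"); snap("wrist","w6"); frc()
im=cv2.imread("pics/s6.png"); cv2.imwrite("pics/s6c.png",cv2.resize(im[90:290,240:440],None,fx=3,fy=3))
E
```

```text
grasp [0.6814 0.1301 0.3071] r 0.2182001890609891 th 1.548237096542525 F tan -3.281020091575177 F rad 3.098968896414266 F lat 3.1081018458045886 q [  6.1  24.2  48.3   0.1 107.4  -8.3]
grasp [0.6819 0.1302 0.3071] r 0.21813380191744763 th 1.5506121858392024 F tan -3.275833523130076 F rad 4.802130461603388 F lat 3.386940718545475 q [  6.1  24.2  48.3   0.1 107.4  -8.3]
```

View pics/s6c.png

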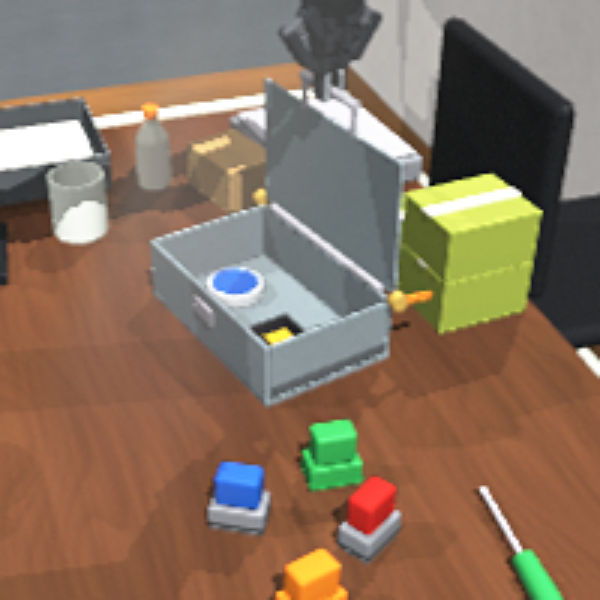

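View pics/w6.png

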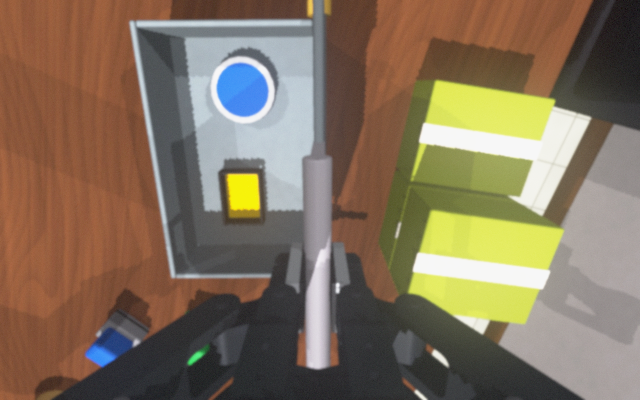

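Request:
drive_tool(
  deltas=[
    [[-0.5,0,1.5],[0,0,0]],
    [[-0.5,0,3],[0,0,0]],
    [[-0.5,0,4.5],[0,0,0]],
    [[-0.5,0,6],[0,0,0]],
    [[-0.5,0,7.5],[0,0,0]],
  ],
)

```text
clock: 8.52
position: [0.6885, 0.1318, 0.3646]
orientation: [49.4, 89.9, 63.8]
wrist_force: [-5.4, 1.8, 5.7]
gripper_width: 0.127
```

```bash
python3 - <<'E'
from h import *
frc()
E
```

```text
grasp [0.6886 0.1319 0.3071] r 0.2180664327451434 th 1.5821063209131643 F tan -4.8000742552695925 F rad 5.602718297100547 F lat 3.0972751573485477 q [  6.2  25.3  46.7   0.1 107.9  -8.2]
```

Request:
drive_tool(
  deltas=[
    [[-0.5,-0.5,1],[0,0,0]],
    [[-0.5,-0.5,2],[0,0,0]],
    [[-0.5,-0.5,3],[0,0,0]],
    [[-0.5,-0.5,4],[0,0,0]],
  ],
)

```text
clock: 8.85
position: [0.6925, 0.1328, 0.3646]
orientation: [67.9, 89.9, 82.3]
wrist_force: [-4.8, 3.9, 4.6]
gripper_width: 0.119
```

```bash
python3 - <<'E'
from h import *
frc()
E
```

```text
grasp [0.6926 0.1329 0.3071] r 0.21821805232752606 th 1.6009277619739712 F tan -3.8379013544800396 F rad 4.458849522044878 F lat 4.996428710827803 q [  6.2  25.9  45.8   0.1 108.2  -8.2]
```

Request:
drive_tool(
  deltas=[
    [[0,1,1],[0,0,0]],
    [[0,1,2],[0,0,0]],
    [[0,1,3],[0,0,0]],
    [[0,1,4],[0,0,0]],
  ],
)

```text
clock: 9.18
position: [0.6962, 0.1339, 0.3644]
orientation: [82.6, 90.0, 97.0]
wrist_force: [-4.5, 2.2, 3.8]
gripper_width: 0.122
```

```bash
python3 - <<'E'
from h import *
frc()
E
```

```text
grasp [0.6962 0.1339 0.3069] r 0.21818311894911865 th 1.618318099933909 F tan -3.9362735657334866 F rad 3.647740438936876 F lat 3.261409341843378 q [  6.3  26.5  45.    0.  108.4  -8. ]
```

Request:
drive_tool(
  deltas=[
    [[0,0.5,1],[0,0,0]],
    [[0,0.5,2],[0,0,0]],
    [[0,0.5,3],[0,0,0]],
    [[0,0.5,4],[0,0,0]],
  ],
)

```text
clock: 9.52
position: [0.7002, 0.1349, 0.364]
orientation: [-150.2, 90.0, -135.9]
wrist_force: [-4.4, 1.8, 3.1]
gripper_width: 0.125
```

```bash
python3 - <<'E'
from h import *
frc()
E
```

```text
grasp [0.7002 0.1349 0.3065] r 0.21795671950340803 th 1.637207554592349 F tan -3.9951327973224777 F rad 2.888493789551693 F lat 2.839164132926426 q [  6.4  27.2  44.2  -0.  108.6  -8. ]
```

Request:
drive_tool(
  deltas=[
    [[0.2,0.5,1],[0,0,0]],
    [[0.2,0.5,2],[0,0,0]],
    [[0.2,0.5,3],[0,0,0]],
  ],
)

```text
clock: 9.77
position: [0.7029, 0.1358, 0.3637]
orientation: [-136.4, 89.9, -122.1]
wrist_force: [-3.1, 0.6, 3.3]
gripper_width: 0.122
```

```bash
python3 - <<'E'
from h import *
frc()
E
```

```text
grasp [0.7028 0.1357 0.3062] r 0.21792287407789662 th 1.650055360769392 F tan -3.1366932713668794 F rad 3.0217349161649674 F lat 1.3734920954369854 q [  6.4  27.6  43.6  -0.  108.8  -7.9]
```

Request:
drive_tool(
  deltas=[
    [[0.2,0.2,1.3],[0,0,0]],
    [[0.2,0.2,2.5],[0,0,0]],
  ],
)

```text
clock: 9.93
position: [0.7053, 0.1365, 0.3636]
orientation: [-129.1, 89.9, -114.8]
wrist_force: [-3.1, -1.5, 2.2]
gripper_width: 0.126
```

Request:
drive_tool(
  deltas=[
    [[0.2,0.2,1.3],[0,0,0]],
    [[0.2,0.2,2.5],[0,0,0]],
  ],
)

```text
clock: 10.1
position: [0.7079, 0.1372, 0.3634]
orientation: [-87.8, 89.9, -73.5]
wrist_force: [-1.4, -3.1, 2.2]
gripper_width: 0.119
```

Request:
drive_tool(
  deltas=[
    [[0.3,0,1.3],[0,0,0]],
    [[0.3,0,2.5],[0,0,0]],
  ],
)

```text
clock: 10.27
position: [0.7102, 0.1379, 0.3632]
orientation: [-106.1, 89.9, -91.9]
wrist_force: [-2.7, -3.6, 1.6]
gripper_width: 0.125
```

Request:
drive_tool(
  deltas=[
    [[0.3,0,1.3],[0,0,0]],
    [[0.3,0,2.5],[0,0,0]],
  ],
)

```text
clock: 10.43
position: [0.7125, 0.1385, 0.3629]
orientation: [-121.4, 89.9, -107.1]
wrist_force: [-2.8, -4.8, 1.8]
gripper_width: 0.12
```

Request:
drive_tool(
  deltas=[
    [[0.3,-0.5,1.3],[0,0,0]],
    [[0.3,-1,2.5],[0,0,0]],
  ],
)

```text
clock: 10.6
position: [0.7152, 0.139, 0.3627]
orientation: [74.1, 90.0, 88.4]
wrist_force: [-3.1, -0.7, 3.3]
gripper_width: 0.124
```

Request:
drive_tool(
  deltas=[
    [[0.3,-0.2,1.3],[0,0,0]],
    [[0.3,-0.2,2.5],[0,0,0]],
  ],
)

```text
clock: 10.77
position: [0.7175, 0.1396, 0.3623]
orientation: [120.3, 90.0, 134.6]
wrist_force: [-3.5, -1.6, 1.9]
gripper_width: 0.122
```

Request:
drive_tool(
  deltas=[
    [[0.4,-0.2,1.3],[0,0,0]],
    [[0.4,-0.2,2.5],[0,0,0]],
  ],
)

```text
clock: 10.93
position: [0.7199, 0.1402, 0.362]
orientation: [88.3, 90.0, 102.7]
wrist_force: [-3.4, -0.7, 2.0]
gripper_width: 0.121
```

Request:
drive_tool(
  deltas=[
    [[0.4,-0.2,1.3],[0,0,0]],
    [[0.4,-0.2,2.5],[0,0,0]],
  ],
)

```text
clock: 11.1
position: [0.7224, 0.1408, 0.3616]
orientation: [81.8, 89.9, 96.1]
wrist_force: [-3.8, 0.6, 2.1]
gripper_width: 0.124
```

Request:
drive_tool(
  deltas=[
    [[0.5,-0.1,1.3],[0,0,0]],
    [[0.5,-0.1,2.5],[0,0,0]],
  ],
)

```text
clock: 11.27
position: [0.7248, 0.1413, 0.3612]
orientation: [97.6, 89.9, 112.0]
wrist_force: [-4.0, 2.0, 2.5]
gripper_width: 0.121
```

Request:
drive_tool(
  deltas=[
    [[0.5,0,1.3],[0,0,0]],
    [[0.5,0,2.5],[0,0,0]],
  ],
)

```text
clock: 11.43
position: [0.7265, 0.1417, 0.361]
orientation: [153.3, 89.9, 167.7]
wrist_force: [-8.9, 1.4, 3.2]
gripper_width: 0.123
```

```bash
python3 - <<'E'
from h import *
frc()
E
```

```text
grasp [0.7264 0.1418 0.3035] r 0.21850377559987594 th 1.7621670538400582 F tan -8.755492036907615 F rad 1.5951327621017877 F lat 3.5480566120549906 q [  6.6  31.5  38.3   0.  110.3  -7.7]
```

Request:
drive_tool(
  deltas=[
    [[0.1,0.5,0.4],[0,0,0]],
    [[0.1,0.5,0.4],[0,0,0]],
  ],
)

```text
clock: 11.6
position: [0.7265, 0.1419, 0.361]
orientation: [174.9, 89.8, -170.7]
wrist_force: [-8.3, 0.0, 4.9]
gripper_width: 0.123
```

```bash
python3 - <<'E'
from h import *
frc(); snap("top","t7"); frc(); print(pp("top","stop_tip"))
im=cv2.imread("pics/t7.png"); cv2.imwrite("pics/t7c.png",cv2.resize(im[90:270,230:460],None,fx=3.2,fy=3.2))
E
```

```text
grasp [0.7264 0.1418 0.3035] r 0.21847331274019843 th 1.7621394250365914 F tan -8.860125787454148 F rad 3.242880703107678 F lat 2.099715331009403 q [  6.7  31.6  38.2  -0.  110.4  -7.7]
grasp [0.7264 0.1418 0.3035] r 0.21849790728576132 th 1.7621563098687791 F tan -7.776278415994465 F rad 2.993827578872855 F lat 2.5321562647203426 q [  6.7  31.6  38.3  -0.  110.4  -7.7]
[([335.2, 134.9], 0.64), ([460.5, 249.1], 0.23)]
```

View pics/t7c.png

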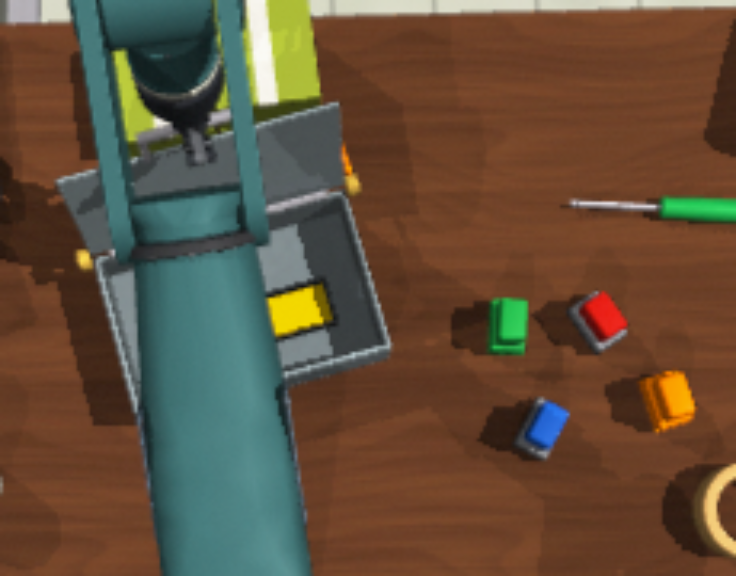

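Request:
drive_tool(
  deltas=[
    [[0,0,-0.8],[0,0,0]],
    [[0,0,-0.8],[0,0,0]],
    [[0,0,-0.8],[0,0,0]],
    [[0,0,-0.8],[0,0,0]],
    [[0,0,-0.8],[0,0,0]],
    [[0,0,-0.8],[0,0,0]],
  ],
  claw=34,
)

```text
clock: 12.2
position: [0.7271, 0.1414, 0.3602]
orientation: [-75.0, 90.0, -60.7]
wrist_force: [-0.6, -0.7, 0.1]
gripper_width: 0.397
```

```bash
python3 - <<'E'
from h import *
frc(); W=cam("wrist"); snap("wrist","w8"); print(tcp()[0],tcp()[2]["gripper_width"],[pp("wrist",t) for t in ("case_well","case_hinge","lid_rod","stop_tip")])
import pickle; pickle.dump(W,open("W8.pkl","wb"))
E
```

```text
grasp [0.7271 0.1414 0.3027] r 0.2178132363724942 th 1.7653495848741048 F tan -0.7343319546066404 F rad -0.007341447991181336 F lat -0.5825920087327223 q [  6.6  31.5  38.5  -0.  110.1  -7.7]
[0.727  0.1414 0.3603] 0.40040622393515013 [[([317.0, 272.7], 0.39)], [([274.3, 169.0], 0.69)], [([313.8, 271.8], 0.96), ([210.8, 193.0], 0.57)], []]
```

View pics/w8.png

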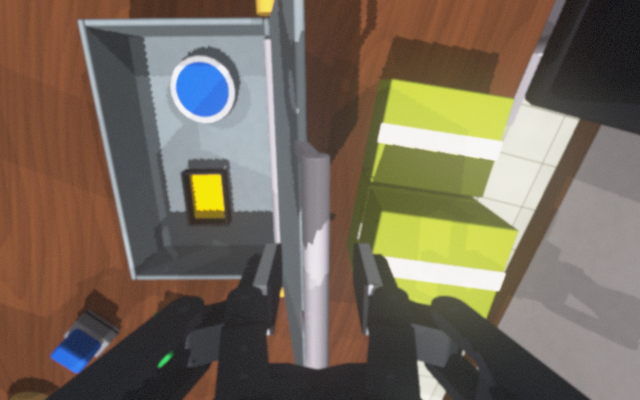

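Request:
drive_tool(
  deltas=[
    [[-15,0,0],[0,0,0]],
    [[-35,0,0],[0,0,0]],
    [[-55,0,0],[0,0,0]],
    [[-55,0,0],[0,0,0]],
    [[-55,0,-10],[0,0,0]],
    [[-55,-10,-50],[0,0,0]],
    [[-55,-30,-90],[0,0,0]],
    [[-55,-60,-125],[0,0,0]],
    [[-55,-60,-125],[0,0,0]],
    [[-55,-60,-125],[0,0,0]],
  ],
)

```text
clock: 13.28
position: [0.6188, 0.0505, 0.4159]
orientation: [-59.3, 90.0, -45.1]
wrist_force: [0.5, 0.1, -0.1]
gripper_width: 0.401
```

```bash
python3 - <<'E'
from h import *
frc(); W=cam("wrist"); snap("wrist","w9"); print(tcp()[0],[pp("wrist",t) for t in ("case_well","case_hinge","lid_rod","stop_tip","red_stamp_center")])
import pickle; pickle.dump(W,open("W9.pkl","wb"))
E
```

```text
grasp [0.6188 0.0505 0.3584] r 0.2826001985768483 th 1.2641551594455644 F tan 0.4087278173717315 F rad -0.28632805266292555 F lat -0.059994961097474014 q [ -0.6  14.8  54.6  -0.  110.6 -14.7]
[0.6199 0.0518 0.4157] [[([308.2, 140.0], 0.89)], [([391.0, 103.9], 0.84)], [([544.0, 118.7], 0.8)], [], [([254.1, 283.3], 0.4)]]
```

View pics/w9.png

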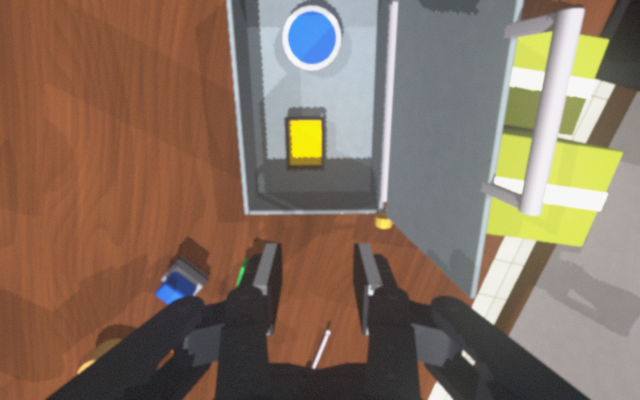

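```bash
python3 - <<'E'
from h import *
import pickle; W=pickle.load(open("W9.pkl","rb"))
im=cv2.imread("pics/w9.png"); c=im[95:180,270:345]; cv2.imwrite("pics/w9c.png",cv2.resize(c,None,fx=8,fy=8,interpolation=cv2.INTER_CUBIC))
b,g,r=[im[...,i].astype(int) for i in range(3)]
m=((r>150)&(g>130)&(b<90)); m[:,:270]=0;m[:,345:]=0;m[:95]=0;m[180:]=0
ys,xs=np.nonzero(m); box=cv2.minAreaRect(np.column_stack([xs,ys]).astype(np.float32)); print(box,xs.min(),xs.max(),ys.min(),ys.max())
P=[onz(W,u,.006) for u in cv2.boxPoints(box)]; print(np.array(P)); print([np.linalg.norm(P[i]-P[i-1]) for i in range(4)])
for u in [(308.2,140)]: print(onz(W,u,.006))
p=onz(W,(308.2,140),.006)
y=np.radians(14.4);cx=np.array([np.cos(y),np.sin(y),0]);cy=np.array([-np.sin(y),np.cos(y),0])
h=np.array([.6864,.1304,.089]);print("well rel case center",(p-h)@cx+.09,(p-h)@cy)
print("rim corner near",onz(W,(248,213),.085),((onz(W,(248,213),.085)-h)@cx+.09,(onz(W,(248,213),.085)-h)@cy), "T stop")
for u in [(232,10),(248,213)]:
    print(onz(W,u,.085))
a,b=onz(W,(232,10),.085),onz(W,(248,213),.085);d=a-b;print(np.degrees(np.arctan2(-d[0],d[1])))
print(tcp()[1])
E
```

```text
((305.0, 141.0), (42.0, 32.0), 90.0) 289 321 120 162
[[0.5725 0.0698 0.006 ]
 [0.6164 0.0808 0.006 ]
 [0.6314 0.0219 0.006 ]
 [0.5857 0.0104 0.006 ]]
[np.float64(0.060817768350807176), np.float64(0.04533002553366811), np.float64(0.060796395405907144), np.float64(0.047169411764799336)]
[0.6055 0.0488 0.006 ]
well rel case center -0.008633991215885012 -0.058899480313881175
rim corner near [ 0.5511 -0.0491  0.085 ] (np.float64(-0.0857257435864146), np.float64(-0.1401887319170478)) T stop
[0.4923 0.1777 0.085 ]
[ 0.5511 -0.0491  0.085 ]
14.531693632840781
[[-0.0007 -0.2489  0.9685]
 [ 0.0002  0.9685  0.2489]
 [-1.      0.0004 -0.0006]]
```

View pics/w9c.png

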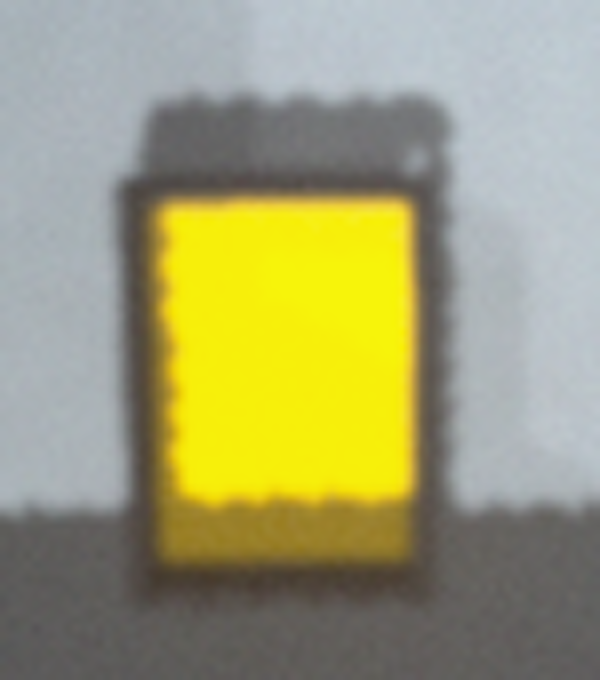

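```bash
python3 - <<'E'
from h import *
import pickle; W=pickle.load(open("W9.pkl","rb"))
print("floor",onz(W,(305.8,142.8),.006),"walls",onz(W,(305.3,143.6),.022))
S=cam("side"); T=cam("top"); print("side",onz(S,(338.5,206.9),.006)); 
p=onz(W,(305.8,142.8),.006)
print(proj(T,p),proj(S,p))
# stamp from first side/top
for n,u in(("S",(363.5,258.8)),): print(onz(S,u,.034))
print(delta([.575-.0,-.28,.30],down(14.4)))
E
```

```text
floor [0.6031 0.044  0.006 ] walls [0.6025 0.0456 0.022 ]
side [0.613  0.0338 0.006 ]
[323.9002 186.5696] [335.0714 205.8154]
[ 0.5855 -0.2692  0.034 ]
(array([ 114.7183, -311.5456, -127.8986]), array([ 0.0002, -0.0006, -0.0004]))
```

Request:
drive_tool(
  deltas=[
    [[20,-40,-10],[0,0,0]],
    [[40,-80,-30],[0,0,0]],
    [[60,-120,-50],[0,0,0]],
    [[80,-160,-70],[0,0,0]],
    [[95,-200,-90],[0,0,0]],
    [[95,-240,-110],[0,0,0]],
    [[95,-272,-115],[0,0,0]],
    [[95,-272,-115],[0,0,0]],
    [[95,-272,-115],[0,0,0]],
  ],
  claw=60,
)

```text
clock: 14.33
position: [0.5761, -0.2443, 0.3183]
orientation: [-175.3, 89.8, -161.3]
wrist_force: [-0.3, 1.2, -0.8]
gripper_width: 0.704
```

```bash
python3 - <<'E'
from h import *
W=cam("wrist"); im=snap("wrist","w10"); print(tcp()[0],[pp("wrist",t) for t in ("red_stamp_center","blue_stamp")])
import pickle; pickle.dump(W,open("W10.pkl","wb"))
E
```

```text
[ 0.5766 -0.2417  0.3189] [[([317.8, 192.2], 0.83), ([226.4, 236.4], 0.73), ([332.7, 105.6], 0.62)], [([228.2, 108.4], 0.6)]]
```

View pics/w10.png

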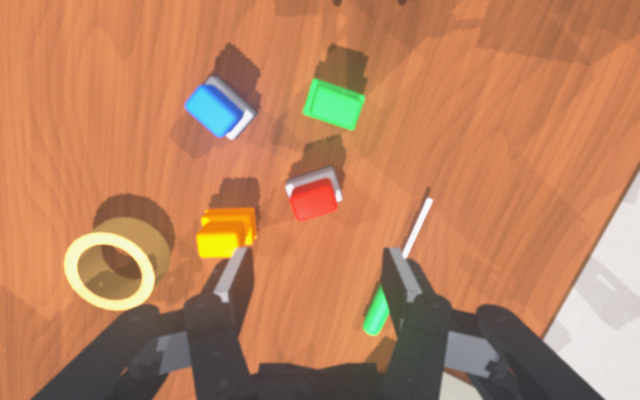

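```bash
python3 - <<'E'
from h import *
import pickle; W=pickle.load(open("W10.pkl","rb"))
im=cv2.imread("pics/w10.png"); cv2.imwrite("pics/w10c.png",cv2.resize(im[150:235,265:365],None,fx=7,fy=7,interpolation=cv2.INTER_CUBIC))
b,g,r=[im[...,i].astype(int) for i in range(3)]
m=((r>110)&(g<60)&(b<60)).astype(np.uint8); m[:,:265]=0;m[:,365:]=0;m[:150]=0;m[235:]=0
ys,xs=np.nonzero(m); box=cv2.minAreaRect(np.column_stack([xs,ys]).astype(np.float32)); print(box)
P=np.array([onz(W,u,.068) for u in cv2.boxPoints(box)]); print(P,P.mean(0)); 
for i in range(4): d=P[i]-P[i-1]; print(np.linalg.norm(d),np.degrees(np.arctan2(d[1],d[0])))
print(onz(W,(317.8,192.2),.034))
E
```

```text
((306.7692565917969, 188.84616088867188), (5.099019527435303, 27.064027786254883), 78.69007110595703)
[[ 0.5565 -0.2716  0.068 ]
 [ 0.5812 -0.2597  0.068 ]
 [ 0.5834 -0.2645  0.068 ]
 [ 0.5587 -0.2766  0.068 ]] [ 0.57   -0.2681  0.068 ]
0.005402890672255828 113.47516627591794
0.027400362054320636 25.802353526386714
0.005369148716622397 -65.08059370235243
0.027537030507555443 -154.13538544436744
[ 0.5843 -0.2797  0.034 ]
```

View pics/w10c.png

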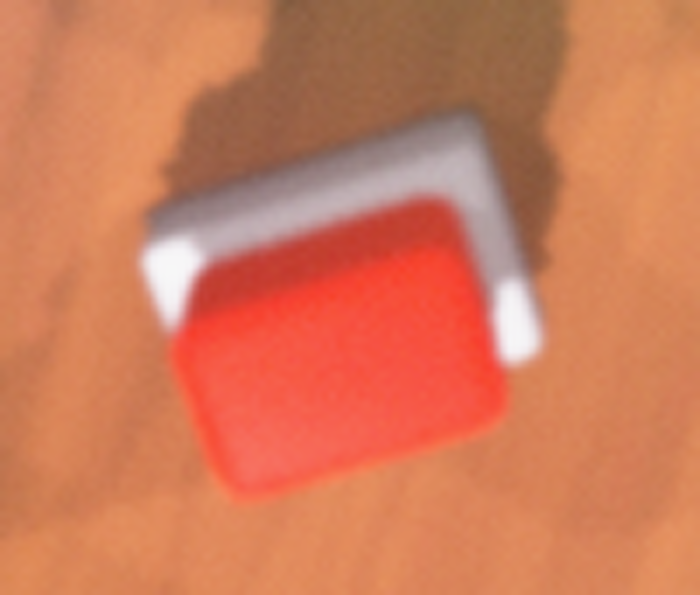

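```bash
python3 - <<'E'
from h import *
import pickle; W=pickle.load(open("W10.pkl","rb"))
c=[(178,335),(464,246),(512,420),(232,503)]
P=np.array([onz(W,(265+u/7,150+v/7),.068) for u,v in c]); print(P,P.mean(0))
for i in range(4): d=P[i]-P[i-1]; print(np.linalg.norm(d),np.degrees(np.arctan2(d[1],d[0])))
# foot top z=.030 visible corners: left-top (150,240), right-top (480,115)?, right (543,345)
F=np.array([onz(W,(265+u/7,150+v/7),.030) for u,v in [(146,245),(478,135),(543,350)]]);print(F,(F[0]+F[2])/2,[np.linalg.norm(F[0]-F[1]),np.linalg.norm(F[2]-F[1])])
for i in (0,2): d=F[i]-F[1]; print(np.degrees(np.arctan2(d[1],d[0])))
E
```

```text
[[ 0.556  -0.2815  0.068 ]
 [ 0.593  -0.2583  0.068 ]
 [ 0.6067 -0.2825  0.068 ]
 [ 0.5696 -0.3055  0.068 ]] [ 0.5813 -0.2819  0.068 ]
0.027544091601631793 119.51348160828049
0.04365682765487932 32.096269895483424
0.02781137955103539 -60.554456675511254
0.043612648235762566 -148.25254507804874
[[ 0.5476 -0.2814  0.03  ]
 [ 0.5948 -0.2508  0.03  ]
 [ 0.6143 -0.2832  0.03  ]] [ 0.581  -0.2823  0.03  ] [np.float64(0.056185697698610385), np.float64(0.037785514325641936)]
-147.08482266792066
-58.880315555613514
```

```bash
python3 - <<'E'
from h import *
print(tcp()[0],delta([.5812,-.282,.18],down(-58)))
E
```

```text
[ 0.5772 -0.2389  0.3201] (array([140.0816, -42.8998,  -6.7758]), array([ 1.263 , -0.0007, -0.001 ]))
```

Request:
drive_tool(
  deltas=[
    [[30,-20,-3],[0.12,0,0]],
    [[70,-43,-7],[0.24,0,0]],
    [[110,-43,-7],[0.37,0,0]],
    [[110,-43,-7],[0.5,0,0]],
    [[110,-43,-7],[0.62,0,0]],
    [[110,-43,-7],[0.74,0,0]],
    [[110,-43,-7],[0.87,0,0]],
    [[110,-43,-7],[0.99,0,0]],
    [[110,-43,-7],[1.11,0,0]],
    [[110,-43,-7],[1.263,0,0]],
    [[110,-43,-7],[1.263,0,0]],
    [[110,-43,-7],[1.263,0,0]],
  ],
  claw=50,
)

```text
clock: 15.48
position: [0.5814, -0.2808, 0.2111]
orientation: [58.6, 89.9, 0.7]
wrist_force: [0.7, -0.8, 0.5]
gripper_width: 0.584
```

```bash
python3 - <<'E'
from h import *
W=cam("wrist"); im=snap("wrist","w11"); p,M,s=tcp(); print(p,s["q"],M)
print(delta([.5812,-.282,.110],down(-58))); print(proj(W,[.5812,-.282,.068]),proj(W,[.5812,-.282,.034]),pp("wrist","red_stamp_center"))
E
```

```text
[ 0.5812 -0.281   0.211 ] [-30.8403  18.9766  72.5493   0.0202  88.4369  26.984 ] [[ 0.0007  0.8464  0.5325]
 [-0.      0.5325 -0.8464]
 [-1.      0.0006  0.0004]]
(array([101.0245,  -0.6173,   0.7709]), array([ 0.0031,  0.0004, -0.0006]))
[317.8746 207.764 ] [317.7342 192.3506] [([200.9, 130.1], 0.86), ([335.1, 313.8], 0.56)]
```

View pics/w11.png

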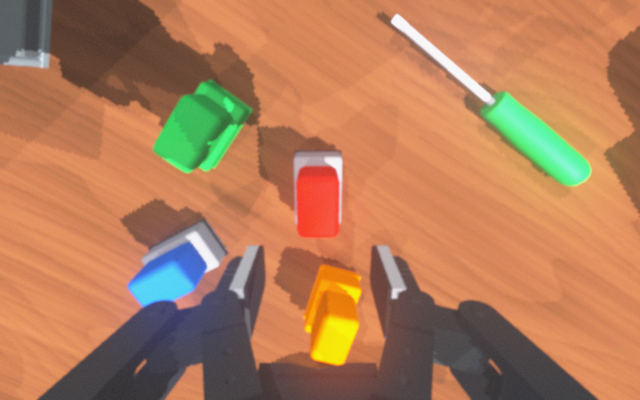

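Request:
drive_tool(
  deltas=[
    [[30,-0.5,0.5],[0,0,0]],
    [[60,-0.5,0.5],[0,0,0]],
    [[85,-0.5,0.5],[0,0,0]],
    [[97,-0.5,0.5],[0,0,0]],
    [[101,-0.5,0.5],[0,0,0]],
    [[101,-0.5,0.5],[0,0,0]],
    [[101,-0.5,0.5],[0,0,0]],
  ],
)

```text
clock: 16.17
position: [0.581, -0.2839, 0.1113]
orientation: [25.8, 89.8, -32.2]
wrist_force: [-0.2, 1.1, 0.1]
gripper_width: 0.585
```

Request:
drive_tool(
  deltas=[
    [[0,0,0],[0,0,0]],
    [[0,0,0],[0,0,0]],
    [[0,0,0],[0,0,0]],
    [[0,0,0],[0,0,0]],
    [[0,0,0],[0,0,0]],
    [[0,0,0],[0,0,0]],
    [[0,0,0],[0,0,0]],
    [[0,0,0],[0,0,0]],
  ],
  claw=22,
  squeeze=35,
)

```text
clock: 16.83
position: [0.581, -0.284, 0.1122]
orientation: [30.6, 89.8, -27.4]
wrist_force: [-0.7, 1.6, 5.6]
gripper_width: 0.341
```

```bash
python3 - <<'E'
from h import *
im=snap("wrist","w12"); p,M,s=tcp(); print(p,s["gripper_width"]*85.4,s["wrist_force"])
E
```

```text
[ 0.5811 -0.284   0.1121] 29.41944721369933 [-1.485   0.8322  6.1181]
```

View pics/w12.png

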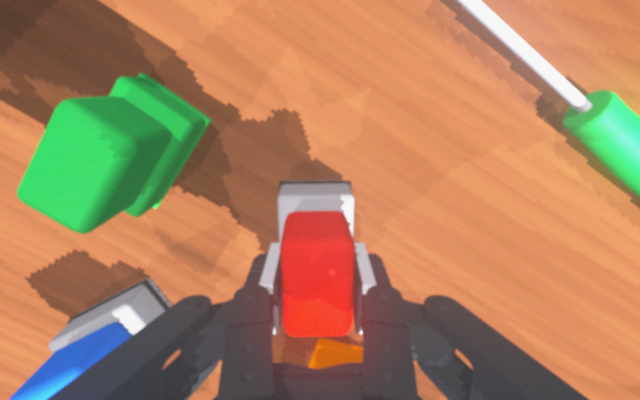

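Request:
drive_tool(
  deltas=[
    [[-10,0,0],[0,0,0]],
    [[-30,0,0],[0,0,0]],
    [[-60,0,0],[0,0,0]],
    [[-95,0,0],[0,0,0]],
    [[-130,0,0],[-0.1,0,0]],
    [[-160,0,0],[-0.22,0,0]],
    [[-175,0,0],[-0.34,0,0]],
    [[-175,0,0],[-0.46,0,0]],
    [[-175,0,0],[-0.58,0,0]],
    [[-175,0,0],[-0.7,0,0]],
    [[-175,0,0],[-0.7,0,0]],
  ],
)

```text
clock: 17.8
position: [0.5798, -0.2836, 0.2846]
orientation: [-160.4, 90.0, -178.2]
wrist_force: [-0.1, 0.1, -1.6]
gripper_width: 0.349
```

```bash
python3 - <<'E'
from h import *
p,M,s=tcp(); print(p,s["gripper_width"]*85.4,s["wrist_force"]); print(delta([.603,.0445,.285],down(14.4)))
E
```

```text
[ 0.5798 -0.2836  0.2846] 29.80102273568828 [-0.1065  0.1075 -1.5972]
(array([ -0.3738, 319.4308, -78.4208]), array([-0.5626, -0.0005,  0.    ]))
```

Request:
drive_tool(
  deltas=[
    [[0,20,-5],[-0.05,0,0]],
    [[0,50,-12],[-0.1,0,0]],
    [[0,80,-20],[-0.16,0,0]],
    [[0,112,-28],[-0.22,0,0]],
    [[0,145,-36],[-0.28,0,0]],
    [[0,178,-44],[-0.34,0,0]],
    [[0,210,-52],[-0.4,0,0]],
    [[0,242,-60],[-0.46,0,0]],
    [[0,272,-67],[-0.52,0,0]],
    [[0,300,-74],[-0.563,0,0]],
    [[0,319,-78.5],[-0.563,0,0]],
    [[0,319,-78.5],[-0.563,0,0]],
  ],
)

```text
clock: 18.8
position: [0.6033, 0.0482, 0.2844]
orientation: [88.6, 89.9, 103.1]
wrist_force: [-0.5, 0.9, -1.4]
gripper_width: 0.344
```

Request:
drive_tool(
  deltas=[
    [[0,0,0],[0,0,0]],
    [[0,0,0],[0,0,0]],
  ],
)

```text
clock: 18.97
position: [0.6035, 0.0435, 0.2844]
orientation: [-128.3, 89.9, -114.1]
wrist_force: [-0.6, -0.7, -1.4]
gripper_width: 0.347
```

```bash
python3 - <<'E'
from h import *
import pickle
W=cam("wrist"); im=snap("wrist","w13"); p,M,s=tcp(); print(p,s["gripper_width"]*85.4,s["wrist_force"],M)
pickle.dump((W,p,M),open("W13.pkl","wb")); print(pp("wrist","case_well"),proj(W,[.603,.0445,.006]))
cv2.imwrite("pics/w13c.png",cv2.resize(im[100:250,240:400,::-1],None,fx=4,fy=4,interpolation=cv2.INTER_CUBIC))
E
```

```text
[0.6035 0.043  0.2844] 29.43559760559571 [ 0.7858  0.241  -1.5581] [[-0.0004 -0.2451  0.9695]
 [-0.0008  0.9695  0.2451]
 [-1.     -0.0007 -0.0006]]
[([319.3, 160.1], 0.89)] [317.5411 160.4795]
```

View pics/w13.png

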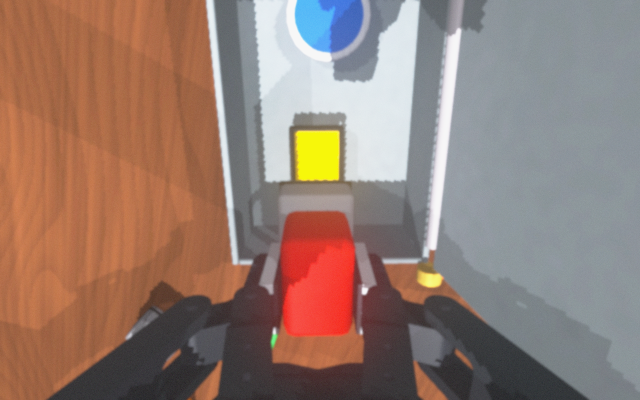

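View pics/w13c.png

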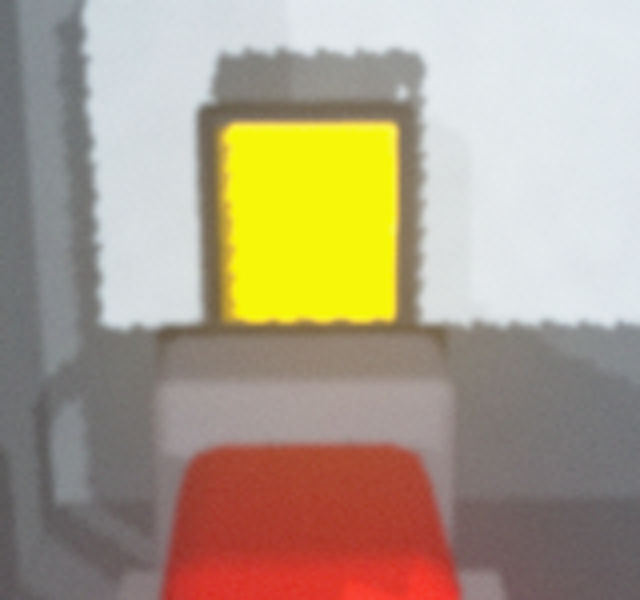

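```bash
python3 - <<'E'
from h import *
import pickle
W,p,M=pickle.load(open("W13.pkl","rb"))
def t(u,z,W=W): return M.T@(onz(W,u,z)-p)*1000
print("w13 outer wall top +y edge",t((317,125.5),.026),"-> centre y",t((317,125.5),.026)[1]-37)
print("inner edge", t((317,130.5),.026)[1]-33)
for a in(292,):
  L,Rr=t((240+200/4,150),.026),t((240+416/4,150),.026); print("walls z",L[2],Rr[2],(L[2]+Rr[2])/2)
  L,Rr=t((295,150),.02),t((340,150),.02); print("inner z",L[2],Rr[2],(L[2]+Rr[2])/2)
zb=p[2]-.112
print("foot bottom +y edge centre y",t((316,182.5),zb)[1]-29,"top",t((316,194.5),zb+.03)[1]-29)
L,Rr=t((279.5,190),zb+.02),t((353,190),zb+.02); print("foot z",L[2],Rr[2],(L[2]+Rr[2])/2)
W9=pickle.load(open("W9.pkl","rb"))
o=lambda u,z:(M.T@(onz(W9,u,z)-p)*1000)
print("w9 +y outer",o((305,117.2),.026)[1]-37,"inner",o((305,119.4),.026)[1]-33,"-y floor inner",o((305,166.3),.006)[1]+33, "z walls",(o((285.6,140),.026)[2]+o((325,140),.026)[2])/2, "z yel",o((289.4,140),.006)[2],o((322.3,140),.006)[2])
E
```

```text
w13 outer wall top +y edge [258.4067  41.0365  -0.5297] -> centre y 4.036516671749176
inner edge 3.203449369683078
walls z -27.48292011388584 26.38328512805069 -0.5498174929175743
inner z -22.90349181336976 22.804051041388895 -0.04972038599043316
foot bottom +y edge centre y -2.531327634602377 top 0.3112092323494551
foot z -19.535434777688835 18.106577250781317 -0.7144287634537587
w9 +y outer 2.4566669907821037 inner 3.5330360220894335 -y floor inner -0.6367156268690053 z walls 0.017835412226755665 z yel -23.645679235816704 23.840955288840096
```

Request:
drive_tool(
  deltas=[
    [[20,3,0.3],[0,0,0]],
    [[45,3,0.3],[0,0,0]],
    [[75,3,0.3],[0,0,0]],
    [[105,3,0.3],[0,0,0]],
    [[125,3,0.3],[0,0,0]],
    [[134,3,0.3],[0,0,0]],
    [[134,3,0.3],[0,0,0]],
    [[134,3,0.3],[0,0,0]],
    [[134,3,0.3],[0,0,0]],
  ],
)

```text
clock: 19.82
position: [0.6044, 0.0465, 0.153]
orientation: [-17.3, 89.8, -3.1]
wrist_force: [0.4, 0.4, -1.8]
gripper_width: 0.344
```

```bash
python3 - <<'E'
from h import *
import pickle
im=snap("wrist","w14"); W=cam("wrist"); p,M,s=tcp(); print(p,s["wrist_force"])
pickle.dump((W,p,M),open("W14.pkl","wb"))
cv2.imwrite("pics/w14c.png",cv2.resize(im[100:250,240:400,::-1],None,fx=4,fy=4,interpolation=cv2.INTER_CUBIC))
E
```

```text
[0.6045 0.0467 0.1533] [ 0.0809 -0.1597 -0.7025]
```

View pics/w14c.png

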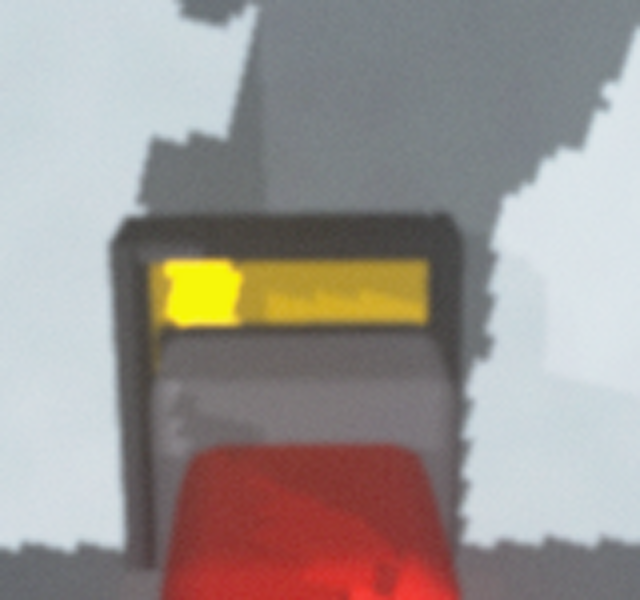

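```bash
python3 - <<'E'
from h import *
import pickle
W,p,M=pickle.load(open("W14.pkl","rb"))
def t(u,z): return M.T@(onz(W,u,z)-p)*1000
zb=p[2]-.112
print("well y: outer",t((312,100+214/4),.026)[1]-37,"inner",t((312,100+258/4),.026)[1]-33)
print("foot y bottom",t((316,182),zb)[1]-29,"top",t((316,100+380/4),zb+.03)[1]-29)
f=lambda x:240+x/4
print("well z",(t((f(115),160),.026)[2]+t((f(460),160),.026)[2])/2,(t((f(150),172),.006)[2]+t((f(430),172),.006)[2])/2,"foot z",(t((f(158),182),zb)[2]+t((f(448),182),zb)[2])/2, (t((f(155),195),zb+.03)[2]+t((f(458),195),zb+.03)[2])/2)
print(tcp()[0],M)
E
```

```text
well y: outer 2.7342966565557347 inner -0.04430569366469683
foot y bottom -2.644654298183525 top -0.3578587952837857
well z -3.4911758881959685 -3.466644064620418 foot z -1.1003571696227628 -0.5304159414946188
[0.6045 0.0467 0.1533] [[ 0.0048 -0.2468  0.969 ]
 [-0.0002  0.9691  0.2469]
 [-1.     -0.0014  0.0046]]
```

Request:
drive_tool(
  deltas=[
    [[0,2,-2.6],[0,0,0]],
    [[4,2,-2.6],[0,0,0]],
    [[8,2,-2.6],[0,0,0]],
    [[11,2,-2.6],[0,0,0]],
    [[11,2,-2.6],[0,0,0]],
    [[11,2,-2.6],[0,0,0]],
    [[11,2,-2.6],[0,0,0]],
  ],
)

```text
clock: 20.45
position: [0.6001, 0.0483, 0.1394]
orientation: [-172.5, 90.0, -158.2]
wrist_force: [0.3, 0.5, -0.9]
gripper_width: 0.348
```

```bash
python3 - <<'E'
from h import *
import pickle
im=snap("wrist","w15"); W=cam("wrist"); p,M,s=tcp(); print(p,s["wrist_force"])
pickle.dump((W,p,M),open("W15.pkl","wb"))
cv2.imwrite("pics/w15c.png",cv2.resize(im[120:250,250:390,::-1],None,fx=5,fy=5,interpolation=cv2.INTER_CUBIC))
E
```

```text
[0.6002 0.0483 0.1396] [-0.5318  0.0209 -1.515 ]
```

View pics/w15c.png

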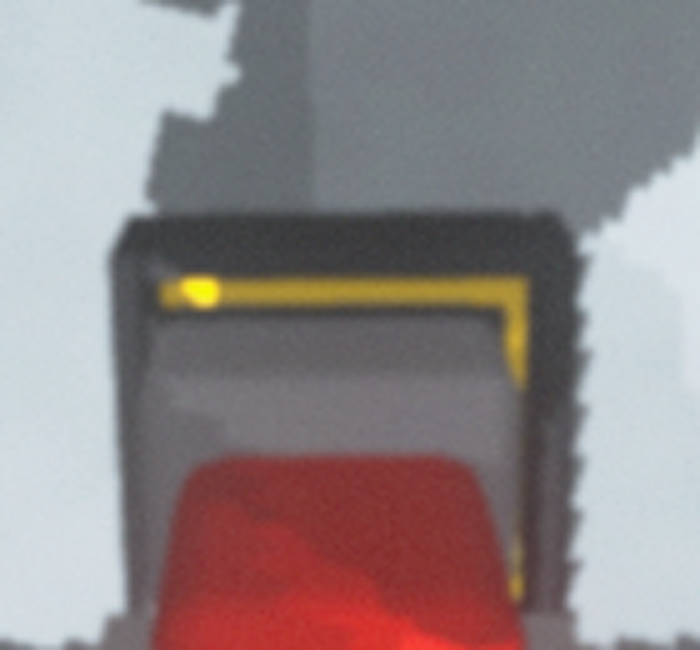

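Request:
drive_tool(
  deltas=[
    [[0,0.3,1.5],[0,0,0]],
    [[0,0.3,1.5],[0,0,0]],
    [[0,0.3,1.5],[0,0,0]],
    [[0,0.3,1.5],[0,0,0]],
  ],
)

```text
clock: 20.83
position: [0.6016, 0.049, 0.1397]
orientation: [-49.4, 90.0, -35.0]
wrist_force: [-0.1, 0.2, -0.7]
gripper_width: 0.343
```

```bash
python3 - <<'E'
from h import *
im=snap("wrist","w16"); W=cam("wrist"); p,M,s=tcp(); print(p,s["wrist_force"])
cv2.imwrite("pics/w16c.png",cv2.resize(im[120:250,250:390,::-1],None,fx=5,fy=5,interpolation=cv2.INTER_CUBIC))
E
```

```text
[0.6016 0.049  0.1396] [-0.3253  0.2591 -1.3243]
```

View pics/w16c.png

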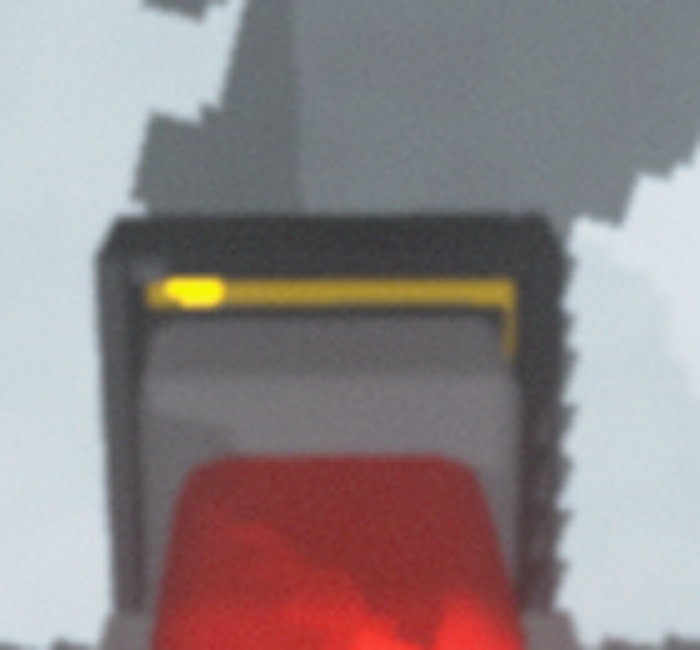

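Request:
drive_tool(
  deltas=[
    [[2,0,0.4],[0,0,0]],
    [[5,0,0.4],[0,0,0]],
    [[8,0,0.4],[0,0,0]],
    [[10,0,0.4],[0,0,0]],
    [[12,0,0.4],[0,0,0]],
    [[12,0,0.4],[0,0,0]],
  ],
)

```text
clock: 21.38
position: [0.6015, 0.0491, 0.1267]
orientation: [170.0, 89.9, -175.7]
wrist_force: [-0.5, -0.5, -1.6]
gripper_width: 0.342
```

Request:
drive_tool(
  deltas=[
    [[1,0,0],[0,0,0]],
    [[2.5,0,0],[0,0,0]],
    [[4,0,0],[0,0,0]],
    [[5.5,0,0],[0,0,0]],
    [[6.5,0,0],[0,0,0]],
    [[7,0,0],[0,0,0]],
  ],
)

```text
clock: 21.88
position: [0.6018, 0.0491, 0.1203]
orientation: [-179.4, 90.0, -165.0]
wrist_force: [0.5, 0.1, -1.2]
gripper_width: 0.345
```

```bash
python3 - <<'E'
from h import *
im=snap("wrist","w17"); p,M,s=tcp(); print(p,s["wrist_force"])
cv2.imwrite("pics/w17c.png",cv2.resize(im[120:250,250:390,::-1],None,fx=5,fy=5,interpolation=cv2.INTER_CUBIC))
E
```

```text
[0.6018 0.0491 0.1203] [-0.7387  0.2516 -1.2248]
```

View pics/w17c.png

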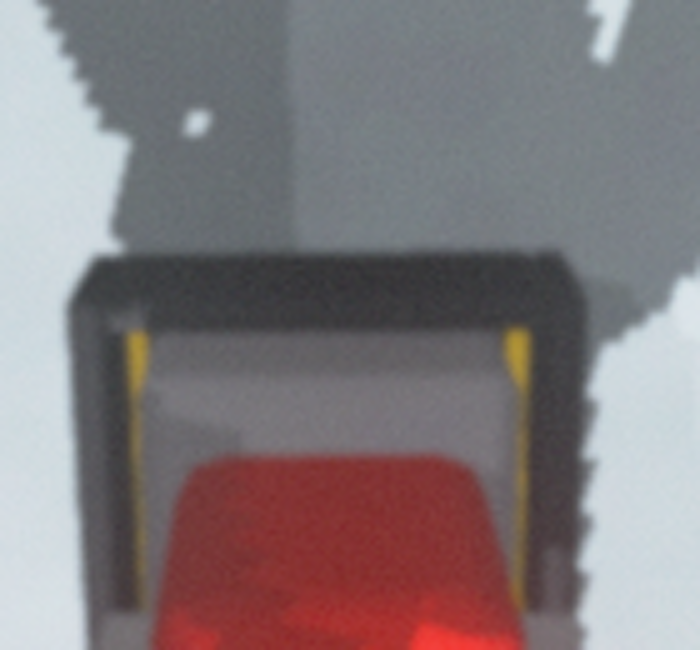

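Inside the well and centred; now lower the last ~2 mm and feel for the floor.

Request:
drive_tool(
  deltas=[
    [[0.7,0,0],[0,0,0]],
    [[1.4,0,0],[0,0,0]],
    [[2,0,0],[0,0,0]],
    [[2.3,0,0],[0,0,0]],
  ],
)

```text
clock: 22.27
position: [0.6019, 0.0491, 0.1183]
orientation: [-84.0, 90.0, -69.6]
wrist_force: [-0.6, 0.2, 1.4]
gripper_width: 0.345
```

Request:
drive_tool(
  deltas=[
    [[0.5,0,0],[0,0,0]],
    [[0.8,0,0],[0,0,0]],
    [[0.8,0,0],[0,0,0]],
  ],
)

```text
clock: 22.52
position: [0.602, 0.049, 0.1182]
orientation: [-53.6, 90.0, -39.3]
wrist_force: [-2.2, -1.3, 2.9]
gripper_width: 0.346
```

Request:
drive_tool(
  deltas=[
    [[0,0,0],[0,0,0]],
    [[0,0,0],[0,0,0]],
    [[0,0,0],[0,0,0]],
    [[0,0,0],[0,0,0]],
    [[0,0,0],[0,0,0]],
  ],
  claw=46,
)

```text
clock: 22.93
position: [0.6019, 0.0491, 0.1173]
orientation: [-147.5, 90.0, -133.2]
wrist_force: [-0.0, 0.1, -0.3]
gripper_width: 0.54
```

Request:
drive_tool(
  deltas=[
    [[-5,0,0],[0,0,0]],
    [[-15,0,0],[0,0,0]],
    [[-35,0,0],[0,0,0]],
    [[-65,0,0],[0,0,0]],
    [[-100,0,0],[0,0,0]],
    [[-140,0,0],[0,0,0]],
    [[-180,0,0],[0,0,0]],
    [[-220,0,-20],[0,0,0]],
    [[-250,0,-50],[0,0,0]],
    [[-250,0,-90],[0,0,0]],
    [[-250,0,-100],[0,0,0]],
    [[-250,0,-100],[0,0,0]],
  ],
)

```text
clock: 23.93
position: [0.5029, 0.024, 0.3705]
orientation: [-21.4, 89.7, -7.2]
wrist_force: [0.5, 0.6, 0.3]
gripper_width: 0.54
```

```bash
python3 - <<'E'
from h import *
p,M,s=tcp(); print(p,s["wrist_force"])
for n in("wrist","side"): snap(n,n+"18"); print(n,[(t,pp(n,t)) for t in ("red_stamp_center","stop_tip","lid_rod","case_hinge")])
W=cam("wrist")
im=cv2.imread("pics/side18.png"); cv2.imwrite("pics/s18c.png",cv2.resize(im[90:290,240:440],None,fx=3,fy=3,interpolation=cv2.INTER_CUBIC))
E
```

```text
[0.5029 0.024  0.3705] [0.4942 0.6021 0.3352]
wrist [('red_stamp_center', [([328.9, 303.8], 0.97), ([405.0, 150.9], 0.9)]), ('stop_tip', []), ('lid_rod', []), ('case_hinge', [])]
side [('red_stamp_center', [([349.5, 239.9], 0.9), ([340.5, 284.1], 0.65), ([335.4, 194.7], 0.49)]), ('stop_tip', [([233.2, 175.5], 0.74), ([381.9, 183.0], 0.58)]), ('lid_rod', [([362.1, 119.1], 0.57)]), ('case_hinge', [([347.7, 173.5], 0.93)])]
```

View pics/wrist18.png

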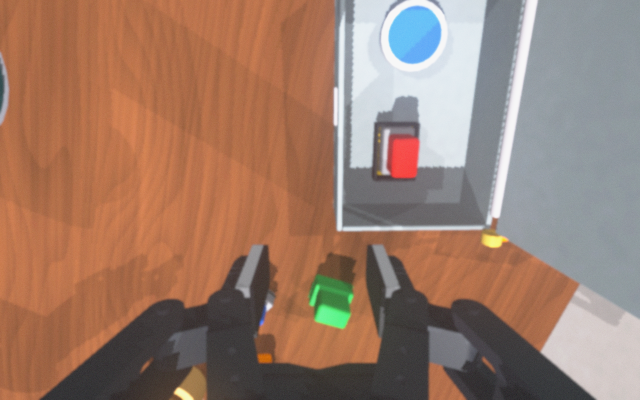

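View pics/s18c.png

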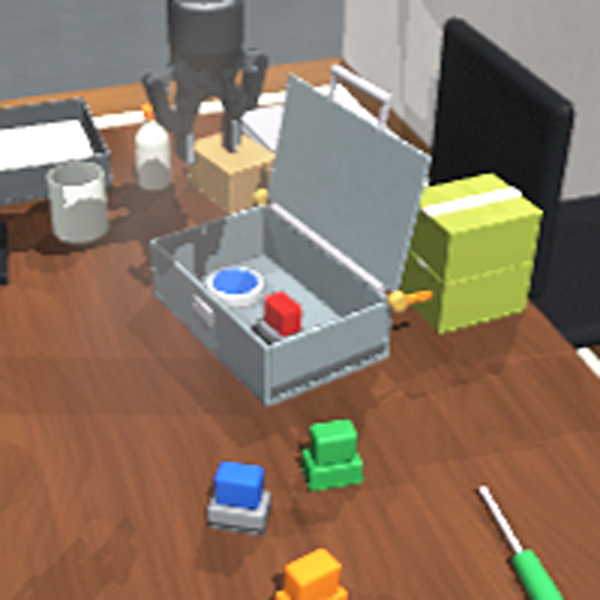

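```bash
python3 - <<'E'
from h import *
S=cam("side");T=cam("top"); y=np.radians(14.4);cx=np.array([np.cos(y),np.sin(y),0]);h=np.array([.6864,.1304,.089])
for th in(1.65,1.7,1.76,1.8): r=h-.215*np.cos(th)*cx+[0,0,.215*np.sin(th)]; print(th,proj(S,r),proj(T,r))
snap("top","t19"); print([(t,pp("top",t)) for t in("lid_rod","red_stamp_center","stop_tip")], proj(S,[.602,.0485,.04]),proj(T,[.602,.0485,.04]))
im=cv2.imread("pics/t19.png"); cv2.imwrite("pics/t19c.png",cv2.resize(im[90:270,230:460],None,fx=3.2,fy=3.2))
E
```

```text
1.65 [354.7747 118.5741] [292.0515 135.9605]
1.7 [357.2132 118.2037] [291.1467 132.7042]
1.76 [360.0825 117.9532] [290.0924 128.9154]
1.8 [361.9555 117.903 ] [289.4111 126.4703]
[('lid_rod', [([289.3, 128.8], 0.69)]), ('red_stamp_center', [([439.3, 213.1], 0.59), ([390.5, 192.3], 0.46)]), ('stop_tip', [([335.0, 137.3], 0.76)])] [334.5406 197.7991] [322.5828 185.1654]
```

View pics/t19c.png

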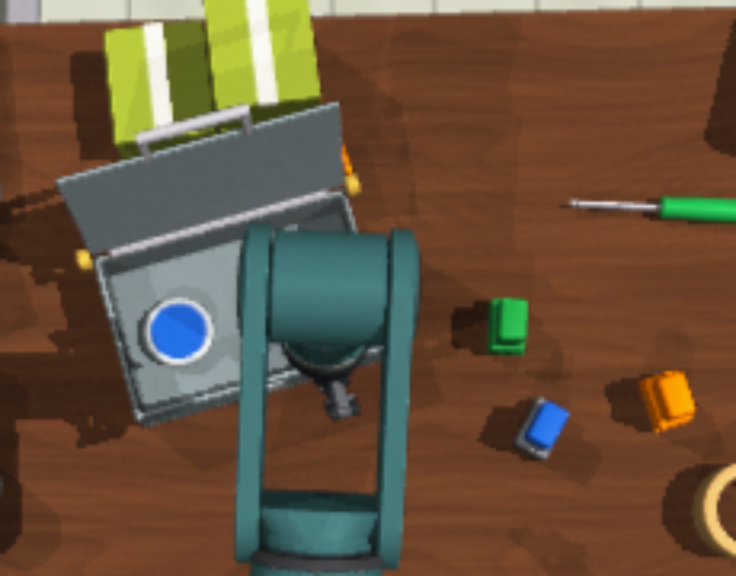

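Lid at θ≈1.76 rad as left, stop unmoved, stamp in the well, neighbours in place. Handing in.

```bash
python3 -c "
from bench import ctrl
print(ctrl.finish_job())"
```

```text
the job is handed in; nothing more can be done
None
```

I raised the lid to its stop, stood the red stamp fully down in the well, and handed the job in at about 24 s of the 72 s allowed.

**Lid:** I pinched the rod and followed its arc up, using small steps near the end. It stopped at about 1.76 rad above level. There the force along the arc rose from about 4 N to just under 9 N and the rod stopped moving, so I released it, well below the 13 N that could turn the stop. The last top view puts the rod at about 1.76 rad. The network's side-view point for the rod lay about 2 px from that, nearer 1.80 rad.

**Stop:** In the side view the stop tip moved less than 1.5 px between the first and last pictures, (382.6, 183.9) to (381.9, 183.0). In the last top view the raised lid partly hides the arm, so the network's top-view point differs by 2–3 px. The network's best side-view candidate for the tip, at (233, 175), was a false hit; I used the second one, which matched the picture.

**Stamp:** I gripped the red one across its grip and took it to the well. After re-centring it twice using wrist pictures, I lowered it until the force turned upward (about +1 to +3 N). The tool was then 6 mm higher than when it took the stamp off the desk, which matches the well floor. I opened the fingers there. The final wrist and side pictures show it upright in the well.

**Other things:** The green, orange and blue stamps and the screwdriver look unmoved. I never moved near the other loose things and did not measure them again. At hand-in the arm was clear of everything.

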